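# Hang the headphone hook bracket and snap its cap on

## Robot

A 6-joint arm with a two-finger parallel gripper is mounted at the origin on the work surface. World frame = base frame: x ahead of the robot, y to its left, z up, the work surface at z = 0. Lengths are in m, angles in rad, forces in N, time in s.
With the tool pointing down it reaches from about 0.25 to 0.775 m from the base axis. Payload 4 kg.
Tool frame: the origin (TCP) lies midway between the tips of the shut fingers; the grasp point (between the pads) lies 19 mm behind it; x points along the fingers, z is the direction in which the jaws open and shut, and the axes are right-handed (so a half turn about x gives the same grasp; the last joint's range is limited). The gripper opens to 85 mm and grips with 20 to 120 N. Pads are 22 mm wide; open, the fingers measure 114 mm over their backs; the gripper's body (76 mm by 85 mm) begins 54 mm behind the grasp point. The pads swing forward as they close: fully open they stand 13 mm farther back than shut.
Start: joints at [1.081, 0.087, 1.371, -0, 1.684, -0.103], TCP at [0.207, 0.509, 0.206] pointing down, gripper open.
Joint ranges: [-3.1, 3.1], [-0.76, 2.03], [0.27, 2.55], [-1.08, 4.22], [0.17, 2.65], [-2.57, 2.57]. Speed limits (rad/s): [2.79, 2.79, 3.14, 3.14, 3.14, 3.14].

## Interface

Orientations are given as a unit quaternion [w, x, y, z].
In Python, from cell import robot, cams gives the robot as it stands.
- The arm moves only by the tool jog_arm, never from a script. Its argument "commands" is a list of rows, each a list of 7 numbers: the turn, a rotation vector about the tool's x, y, z in degrees, then the shift along the tool's x, y, z in mm, then the finger opening in mm, from 0 to 85.4. In form: [[wx, wy, wz, dx, dy, dz, grip], ...]. A call has 1 to 5 rows; each row is the pose to reach, as a shift and turn from the pose measured when the call began, along the tool's axes at that moment; what a row does not reach only later rows make up. A row lasts 1/12 s, in which the tool goes at most 41.7 mm and 7.16 degrees, less where a joint would pass 70% of its speed; a pose out of reach is approached as far as the arm can. A call with a gripper value outside its range is refused whole. The fingers move at their own pace and stop on an object; the grip force is fixed at half the most. Time passes only in rows, so rows that repeat a pose let the fingers close. It gives the time, the measured TCP pose, the force and the opening at its end, in the units of the state.
- robot.get_obs(): the state, without advancing time (a new reading comes with each control period).
- cams.capture(name): name is "side" or "top" or "wrist"; returns (picture, depth): 384x512x3 uint8, blue, green, red; 384x512 float32, m along the optical axis (not along the pixel's ray), 0 where there is no reading.
- cams.camera_params(name): a dict with "fx", "fy", "cx", "cy" (pixels), "rvec" (rotation vector, rad) and "tvec" (3), from world to camera coordinates, as OpenCV has them. Camera axes: x right, y down, z forward; pixel columns grow to the right and rows downward; lengths in m; the calibration is good to about 2 mm. A picture is of the moment at which its call begins: read the wrist's pose just before it. camera_params takes no time and is no camera call; for the wrist camera it gives the pose at the moment of the call.
- robot.sign_off(): hands the job in, once; it reports no verdict.
The state is a dict: "t": time; "qpos": joint angles; "dq": joint speeds; "joint_torque": joint torques, N m; "ee_pos": TCP position; "orientation": TCP orientation; "force": force on the tool from outside, world axes, zero at the start; "torque": the same for the moment, N m; "grip_width": finger opening in m.
Only numpy, scipy, OpenCV 4.12 (cv2) and the standard library are available. Lean on these libraries where they do the work, as an engineer would, in place of code of your own. Each camera call takes 0.05 s, during which the arm holds its last target.

## Task

Hang the aluminium double hook bracket over the wooden bar of the headphone stand so that the stud on the bar comes up through the square hole in the bracket's top and the bracket rests level on the bar, and let go of it. Then push the grey plastic snap cap down onto the stud until it clicks over the stud's spring bumps and is fully home, and keep pressing: finish with the gripper still pressing the cap down firmly, not letting go. Leave the vase, remotes, marble jar and charging dock where they are.

Things in the scene. Friction and masses are not known exactly. Their poses are not given: they have to be found in the camera images.
- stand: Headphone stand fixed on the shelf: a flat wooden bar 28 mm wide (x), 260 mm long (along its y axis) and 14 mm thick, its flat top 140 mm above the shelf, on two thin steel posts 118 mm either side of the middle with 110 mm long feet. Origin on the shelf under the middle of the bar; x across the bar, y along it, z up.
- stud_top (a point): Top of the fixed upright steel stud in the middle of the stand's bar (axes as the stand's). 16 mm in diameter with a tapered tip, its top 29 mm above the bar's top; four smooth round spring bumps stand out of its sides to 24 mm across, their centres 14 mm above the bar; they give way inward as the cap is pushed down.
- bracket_center (a point): Centre, half-way up, of the loose aluminium bracket (0.13-0.24 kg): an upside-down U standing on the shelf, 75 mm tall, 60 long (y). Top plate 5 mm thick, 32 mm square hole. Two 4 mm legs, 44 mm apart outside (x; grip here near the top), 36 inside; at their feet flares and hooks 20 mm high reach 48 mm from the middle. Ends alike. Hung, its y along the bar, this point is 61.5 mm below stud_top.
- cap_center (a point): Centre, half-way up, of the loose grey plastic snap cap (30-55 g): ribbed drum 40 mm wide, 36 tall, mouth down, top flat. Below: hollow 23 mm deep, 28 wide; its mouth has a lip 3 mm thick leaving 20 mm. Over the stud it first sits on the bumps, this point 7 mm above stud_top; about 10 N pushes it past (click); home when its inner ceiling meets the stud's top, this point 5 mm below stud_top.
- vase: Bystander: loose black ceramic vase, 100 mm across, 140 mm tall. Origin at the centre of its underside.
- remotes: Bystander: two beige remotes standing in a loose grey silicone holder, 70 x 130 mm, 143 mm tall. Origin at the centre of its underside.
- jar: Bystander: loose round blue glass marble jar with a clip-on steel lid, 90 mm across, 97 mm tall. Origin at the centre of its underside.
- dock: Bystander: loose white charging dock with a press button, 80 x 110 mm, 52 mm tall. Origin at the centre of its underside.
Mind the look-alikes: they are no part of the job. Leave any pink or red look-alike of the part that bears bracket_center alone.

How it is judged:
On the way, in this order (a step that is already met when the one before it is completed fails the run):
1. the bracket hangs level over the bar, stud through its hole, let go of (horizontal distance between bracket_center and stud_top below 0.009 m and z of bracket_center in the frame of stud_top between -0.066 and -0.058 m and angle between bracket_center's own z axis and vertical below 0.1 rad and angle between the x axis of bracket_center and the x axis of stand, either way round below 0.25 rad and contact force between bracket and the fingers below 0.2 N and linear speed of bracket below 0.03 m/s), for 0.2 s.
2. the cap has clicked over the bumps and is fully home on the stud (z of cap_center in the frame of stud_top below -0.002 m and horizontal distance between cap_center and stud_top below 0.005 m and angle between cap_center's own z axis and vertical below 0.12 rad), for 0.1 s.
At the end, for the whole second after the job is handed in: Bracket hung, stud in its hole: centre within 9 mm of the stud's axis, 58-66 mm below its top, level to 0.1 rad, square to the bar to 0.25; cap home: centre 2 mm or more below stud_top, within 5 mm of its axis, tilt under 0.12; over 3 N cap on stud, over 2 N gripper on cap, through the last second (all of step 2 and horizontal distance between bracket_center and stud_top below 0.009 m and z of bracket_center in the frame of stud_top between -0.066 and -0.058 m and angle between bracket_center's own z axis and vertical below 0.1 rad and angle between the x axis of bracket_center and the x axis of stand, either way round below 0.25 rad and contact force between cap and stand above 3 N and contact force between cap and the fingers above 2 N); the arm keeps its last pose, push and grip.
It fails at once if the black vase moved by more than 25 mm or tipped (distance of vase from where it was at the start of the episode above 0.025 m or angle between vase's own z axis and vertical above 0.3 rad).
It fails at once if the remotes in their holder moved by more than 25 mm or tipped (distance of remotes from where it was at the start of the episode above 0.025 m or angle between remotes's own z axis and vertical above 0.3 rad).
It fails at once if the marble jar moved by more than 25 mm or tipped (distance of jar from where it was at the start of the episode above 0.025 m or angle between jar's own z axis and vertical above 0.3 rad).
It fails at once if the charging dock moved by more than 25 mm or tipped (distance of dock from where it was at the start of the episode above 0.025 m or angle between dock's own z axis and vertical above 0.3 rad).
It also fails if it takes over 72 s, if anything falls off the work surface, if the arm or the gripper's body presses on something with over 40 N, if the wrist force passes 120 N, or if a joint passes its speed limit or range.

## Working session

There is one attempt and no reset: what is moved stays moved. The work goes in short steps, Python scripts to look and compute and a tool call to move; the robot and the scene stay as the last step left them, time stands still between calls to the robot, and variables do not carry over. Pictures are saved under pics/ and viewed, and the job is handed in when it is done.

Besides the shell and the picture viewer there is one more tool, called after "Request:" as name(argument=value, ...) on one line, values as JSON. jog_arm: Moves the arm, as the interface text tells. Its arguments: {"type":"object","properties":{"commands":{"type":"array"}},"required":["commands"]}

```bash
ls; mkdir -p pics
python3 - <<'E'
from cell import robot,cams
import cv2
o=robot.get_obs();print({k:(v if not hasattr(v,'round') else v) for k,v in o.items()})
for n in ("side","top","wrist"):
    p=cams.camera_params(n);print(n,p)
    im,d=cams.capture(n);cv2.imwrite(f"pics/{n}0.png",im)
    import numpy as np;np.save(f"pics/{n}0.npy",d)
E
```

```text
pics
{'t': 0.0, 'qpos': array([ 1.08089912e+00,  8.79708024e-02,  1.37230235e+00, -6.96200430e-06,
        1.68361083e+00, -1.03085621e-01]), 'dq': array([-0.00123109,  0.00049529, -0.00140374,  0.00073793,  0.00019117,
        0.00135172]), 'joint_torque': array([-4.60527735e-04, -3.51860404e+01, -3.13275290e+01, -2.08099556e-05,
        1.06459940e-02,  1.06560776e-05]), 'ee_pos': array([0.20720839, 0.5088554 , 0.20480617]), 'orientation': array([ 0.58606453, -0.39495866,  0.58749263,  0.39419339]), 'force': array([-0.92680958, -0.58506532, -0.34767906]), 'torque': array([-0.05880771, -0.03329553, -0.02756341]), 'grip_width': 0.0851537859639154}
side {'fx': 381.41650956680166, 'fy': 381.41650956680166, 'cx': 252.83991003839247, 'cy': 193.69668161664413, 'rvec': array([ 0.04442057, -2.72134238,  1.55039255]), 'tvec': array([0.56849958, 0.12664882, 1.21820661])}
top {'fx': 427.22968780981034, 'fy': 427.22968780981034, 'cx': 254.0804355704259, 'cy': 196.30332713769053, 'rvec': array([ 2.11663955, -2.16438163,  0.16680499]), 'tvec': array([0.02869143, 0.6025145 , 1.42268636])}
wrist {'fx': 277.9330234960076, 'fy': 277.9330234960076, 'cx': 249.45031507296056, 'cy': 197.74086529851056, 'rvec': array([-2.36963774, -1.59607721, -0.26150564]), 'tvec': array([-0.5489488 , -0.042491  ,  0.38056388])}
```

View pics/side0.png

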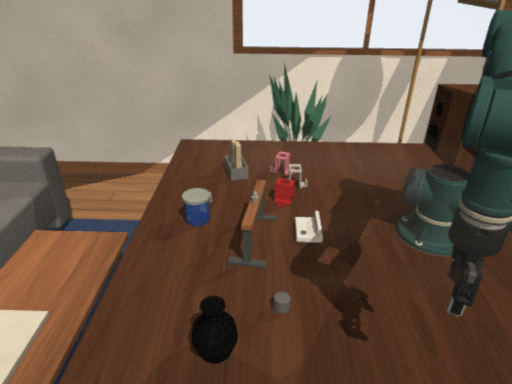

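View pics/top0.png

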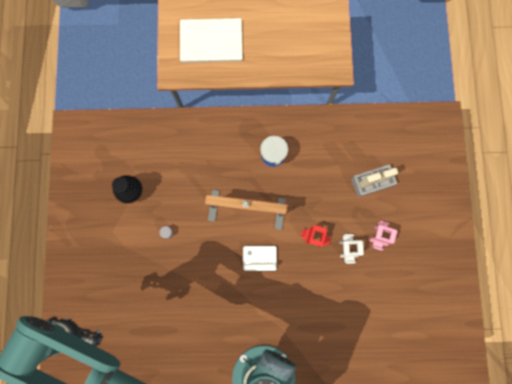

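View pics/wrist0.png

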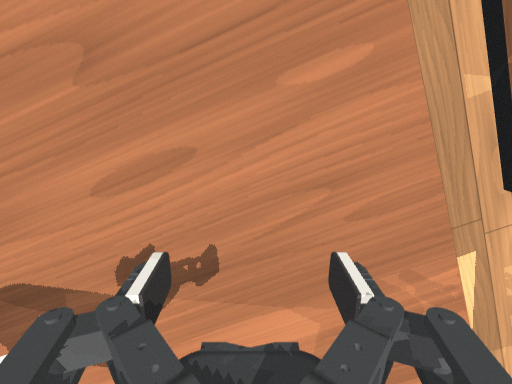

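The side and top views show three U-brackets. In the top image they are red (316,235), whitish aluminium (351,248) and pink (384,235). The aluminium one fits the description. The cap is at (166,232), the stand bar at (246,204) and the dock at (260,258). Next I'll confirm with a crop and measure.

```bash
cat > h.py <<'E'
import numpy as np,cv2
from scipy.spatial.transform import Rotation as R
def cam(p):
    K=np.array([[p['fx'],0,p['cx']],[0,p['fy'],p['cy']],[0,0,1.]])
    Rm=cv2.Rodrigues(np.array(p['rvec']))[0];t=np.array(p['tvec']);return K,Rm,t
def ray(p,uv):
    K,Rm,t=cam(p);d=Rm.T@np.linalg.inv(K)@np.array([uv[0],uv[1],1.]);return -Rm.T@t,d
def onz(p,uv,z):
    c,d=ray(p,uv);return c+d*(z-c[2])/d[2]
def dpt(p,uv,dep):
    c,d=ray(p,uv);return c+d*dep
def cloud(p,d):
    K,Rm,t=cam(p);v,u=np.mgrid[:d.shape[0],:d.shape[1]]
    P=np.stack([(u-p['cx'])/p['fx']*d,(v-p['cy'])/p['fy']*d,d],-1);return (P-t)@Rm
def tri(p1,u1,p2,u2):
    a,d=ray(p1,u1);b,e=ray(p2,u2);d=d/np.linalg.norm(d);e=e/np.linalg.norm(e)
    s=np.linalg.lstsq(np.stack([d,-e],1),b-a,rcond=None)[0];x=a+d*s[0];y=b+e*s[1];return (x+y)/2,np.linalg.norm(x-y)
def proj(p,X):
    return cv2.projectPoints(np.array(X,float).reshape(-1,3),p['rvec'],p['tvec'],cam(p)[0],None)[0][:,0]
E
python3 - <<'E'
from h import *
from cell import robot,cams
t=cv2.imread('pics/top0.png');s=cv2.imread('pics/side0.png')
a=cv2.resize(t[175:275,150:410],None,fx=3,fy=3,interpolation=cv2.INTER_CUBIC)
cv2.imwrite('pics/c1.png',a)
b=cv2.resize(s[140:280,220:340],None,fx=4,fy=4,interpolation=cv2.INTER_CUBIC);cv2.imwrite('pics/c2.png',b)
d=np.load('pics/top0.npy');p=cams.camera_params('top');X=cloud(p,d)
print('table',np.median(X[300:340,200:230,2]),(d==0).sum())
def st(n,u0,u1,v0,v1,zm):
    P=X[v0:v1,u0:u1].reshape(-1,3);m=P[:,2]>zm;Q=P[m];print(n,m.sum(),Q.min(0).round(3),Q.max(0).round(3),Q.mean(0).round(3),np.percentile(Q[:,2],[50,90]).round(3))
st('cap',150,185,215,250,.02);st('brk',338,368,230,268,.02);st('brktop',338,368,230,268,.06);st('bar',200,295,185,235,.12);st('stud',200,295,185,235,.15)
st('red',300,333,222,250,.06);st('pink',368,402,218,255,.06);st('dock',238,282,240,276,.02);st('vase',105,145,170,210,.02);st('jar',255,292,130,170,.02);st('rem',350,402,160,200,.02)
E
```

```text
table 0.0009800264236419108 782
cap 125 [0.376 0.018 0.022] [0.506 0.34  1.499] [0.481 0.303 0.118] [0.037 0.043]
brk 188 [ 0.372 -0.34   0.02 ] [0.465 0.018 1.499] [ 0.418 -0.304  0.085] [0.075 0.08 ]
brktop 164 [ 0.376 -0.34   0.062] [0.441 0.018 1.499] [ 0.418 -0.305  0.093] [0.076 0.08 ]
bar 756 [ 0.376 -0.086  0.124] [0.593 0.172 1.499] [0.557 0.041 0.178] [0.141 0.147]
stud 56 [0.376 0.018 0.15 ] [0.571 0.109 1.499] [0.496 0.034 0.64 ] [0.168 1.499]
red 163 [ 0.376 -0.222  0.064] [0.494 0.018 1.499] [ 0.459 -0.188  0.111] [0.077 0.081]
pink 174 [ 0.376 -0.455  0.06 ] [0.489 0.018 1.499] [ 0.459 -0.41   0.108] [0.076 0.08 ]
dock 641 [ 0.355 -0.053  0.02 ] [0.431 0.055 1.499] [0.392 0.001 0.048] [0.025 0.053]
vase 708 [0.376 0.018 0.042] [0.682 0.49  1.499] [0.629 0.435 0.105] [0.095 0.142]
jar 628 [ 0.376 -0.1    0.022] [0.8   0.018 1.499] [ 0.747 -0.054  0.106] [0.098 0.102]
rem 675 [ 0.376 -0.474  0.02 ] [0.701 0.018 1.499] [ 0.644 -0.392  0.093] [0.054 0.143]
```

View pics/c1.png

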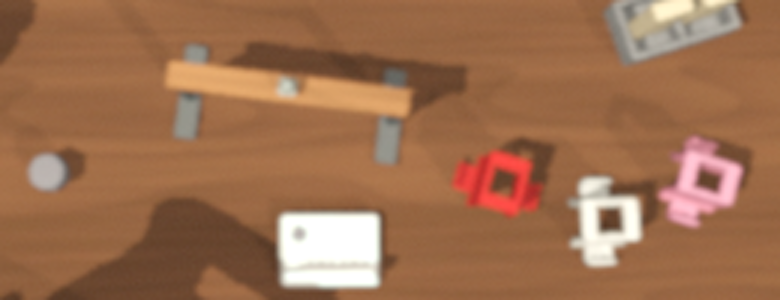

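View pics/c2.png

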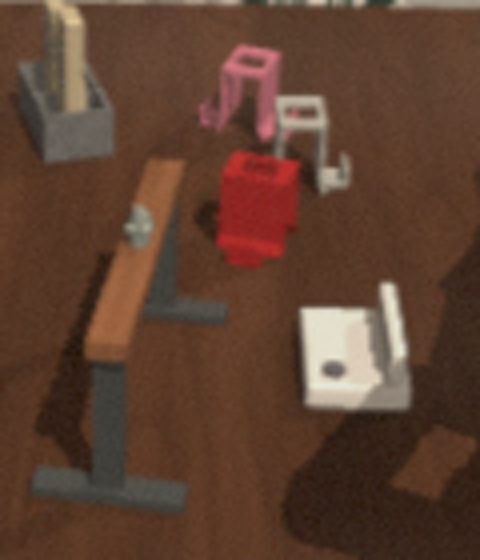

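The crop confirms the target. The bracket at crop (610,220) in c1 is bare whitish metal with a square hole, flares and hooks. The other two are red (503,183) and pink (708,180), so I'll leave them alone. Next I'll measure the mask geometry.

```bash
cat >> h.py <<'E'
def rx(robot):
    o=robot.get_obs();w,x,y,z=o['orientation'];return np.array(o['ee_pos']),R.from_quat([x,y,z,w])
def goal(robot,pos,yaw,n=None):
    "tool straight down, jaw axis (tool z) at yaw in world (mod pi). prints rotvec deg in tool, shift mm in tool"
    p,r=rx(robot);best=None
    for k in (0,1):
        a=yaw+k*np.pi;z=np.array([np.cos(a),np.sin(a),0]);x=np.array([0,0,-1.]);y=np.cross(z,x)
        g=R.from_matrix(np.stack([x,y,z],1));d=r.inv()*g
        if best is None or d.magnitude()<best[0]: best=(d.magnitude(),d)
    d=best[1];print('now',p.round(4),'turn',d.as_rotvec(degrees=True).round(2),'shift',(r.inv().apply(np.array(pos)-p)*1000).round(1))
E
python3 - <<'E'
from h import *
from cell import robot,cams
t=cv2.imread('pics/top0.png');s=cv2.imread('pics/side0.png')
p=cams.camera_params('top');ps=cams.camera_params('side');pw=cams.camera_params('wrist')
ee,r=rx(robot);print('tool axes',r.as_matrix().round(3))
K,Rm,tt=cam(pw);print('wristcam in tool',(r.inv().apply(-Rm.T@tt-ee)).round(3),'fwd',r.inv().apply(Rm[2]).round(3),'right',r.inv().apply(Rm[0]).round(3))
hsv=cv2.cvtColor(t,cv2.COLOR_BGR2HSV)
d=np.load('pics/top0.npy');X=cloud(p,d)
# bar: height mask
m=((X[...,2]>.13)&(X[...,2]<.155)).astype(np.uint8);m[:185]=0;m[235:]=0;m[:,:200]=0;m[:,295:]=0
u=np.argwhere(m)[:,::-1]; rect=cv2.minAreaRect(u.astype(np.float32));print(rect)
bx=cv2.boxPoints(rect);W=np.array([onz(p,b,.14) for b in bx]);print(W.round(4),W.mean(0))
# brackets: white
for n,(u0,u1,v0,v1) in dict(brk=(335,370,228,270),).items():
    m=np.zeros(d.shape,np.uint8);mm=(X[...,2]>.062)&(X[...,2]<.09);m[v0:v1,u0:u1]=mm[v0:v1,u0:u1]
    rect=cv2.minAreaRect(np.argwhere(m)[:,::-1].astype(np.float32));bx=cv2.boxPoints(rect);W=np.array([onz(p,b,.075) for b in bx]);print(n,rect,W.round(4),W.mean(0))
m=np.zeros(d.shape,np.uint8);mm=(X[...,2]>.025)&(X[...,2]<.06);m[215:250,150:185]=mm[215:250,150:185]
print('cap',cv2.minEnclosingCircle(np.argwhere(m)[:,::-1].astype(np.float32)));c=np.argwhere(m).mean(0)[::-1];print(c,onz(p,c,.036))
goal(robot,[.43,-.30,.36],0)
E
```

```text
tool axes [[-0.001 -0.926  0.377]
 [-0.002  0.377  0.926]
 [-1.     0.    -0.002]]
wristcam in tool [-0.168  0.083 -0.   ] fwd [ 0.947 -0.322  0.   ] right [-0.     0.001  1.   ]
((246.003173828125, 204.4740753173828), (80.98805236816406, 9.124433517456055), 7.001267433166504)
[[ 0.5667  0.1727  0.14  ]
 [ 0.5961  0.169   0.14  ]
 [ 0.5582 -0.0888  0.14  ]
 [ 0.5291 -0.0842  0.14  ]] [0.56252987 0.04218283 0.14      ]
brk ((352.8338317871094, 248.00924682617188), (13.090925216674805, 19.081687927246094), 86.8201675415039) [[ 0.4386 -0.276   0.075 ]
 [ 0.4407 -0.3393  0.075 ]
 [ 0.3977 -0.3391  0.075 ]
 [ 0.3957 -0.276   0.075 ]] [ 0.41817118 -0.30759274  0.075     ]
cap ((165.97999572753906, 232.4199981689453), 6.185304641723633)
[165.79464286 232.21428571] [0.4871418  0.32000341 0.036     ]
now [0.2073 0.509  0.2051] turn [ 6.784e+01 -9.000e-02  5.000e-02] shift [-153.9 -511.4 -665.5]
```

Request:
jog_arm(commands=[[0,0,0,-100,0,0,85],[30,0,0,-154,-100,-130,85],[30,0,0,-154,-100,-130,85],[30,0,0,-154,-130,-170,85],[30,0,0,-154,-130,-170,85]])

```text
t: 0.57
ee_pos: [0.2456, 0.3681, 0.3294]
orientation: [0.666, -0.236, 0.667, 0.235]
force: [1.0, -0.1, 0.3]
grip_width: 0.0851
```

Run:
```python
from h import *
from cell import robot,cams
goal(robot,[.40,-.30,.36],np.radians(2));print(robot.get_obs()['qpos'].round(2),robot.get_obs()['t'])
```

```text
now [0.2456 0.3681 0.3294] turn [36.91 -0.06  0.07] shift [ -29.7 -616.9 -299.5]
[ 0.85 -0.14  1.35 -0.    1.93  0.18] 0.5667
```

Request:
jog_arm(commands=[[37,0,0,-30,-617,-300,85],[37,0,0,-30,-617,-300,85],[37,0,0,-30,-617,-300,85],[37,0,0,-30,-617,-300,85],[37,0,0,-30,-617,-300,85]])

```text
t: 0.98
ee_pos: [0.2919, 0.1648, 0.3381]
orientation: [0.707, -0.02, 0.707, 0.019]
force: [1.5, -0.7, 0.5]
grip_width: 0.0852
```

Run:
```python
from h import *
from cell import robot,cams
goal(robot,[.40,-.30,.36],np.radians(2));print(robot.get_obs()['qpos'].round(2),robot.get_obs()['t'])
```

```text
now [0.2919 0.1648 0.3381] turn [1.09 0.01 0.08] shift [ -21.2 -470.    82.9]
[ 0.35 -0.38  1.52 -0.    2.    0.29] 0.9833
```

Request:
jog_arm(commands=[[1,0,0,-21,-40,210,85],[1,0,0,-21,-40,210,85],[1,0,0,-21,-40,210,85],[1,0,0,-21,-40,210,85],[1,0,0,-21,-40,210,85]])

```text
t: 1.4
ee_pos: [0.4991, 0.1362, 0.3584]
orientation: [0.707, -0.013, 0.707, 0.012]
force: [0.3, 0.4, 0.1]
grip_width: 0.0851
```

Request:
jog_arm(commands=[[0,0,0,0,0,0,85],[0,0,0,0,0,0,85]])

```text
t: 1.57
ee_pos: [0.5009, 0.1354, 0.3549]
orientation: [0.705, -0.013, 0.709, 0.011]
force: [0.2, 0.6, -0.0]
grip_width: 0.0849
```

```bash
cat >> h.py <<'E'
def snap(cams,n,tag):
    p=cams.camera_params(n);im,d=cams.capture(n);cv2.imwrite(f'pics/{tag}.png',im);np.save(f'pics/{tag}.npy',d)
    import json;json.dump({k:(v.tolist() if hasattr(v,'tolist') else v) for k,v in p.items()},open(f'pics/{tag}.json','w'));return p,im,d
def load(tag):
    import json;p=json.load(open(f'pics/{tag}.json'));p={k:(np.array(v) if isinstance(v,list) else v) for k,v in p.items()}
    return p,cv2.imread(f'pics/{tag}.png'),np.load(f'pics/{tag}.npy')
E
python3 - <<'E'
from h import *
from cell import robot,cams
print(robot.get_obs()['dq'].round(3))
snap(cams,'wrist','w1');goal(robot,[.42,-.21,.30],np.radians(2))
E
```

```text
[ 0.027 -0.092  0.022  0.01   0.023  0.004]
now [0.4995 0.1359 0.3566] turn [-0.   -0.24  0.09] shift [  57.6 -342.9  -91.3]
```

View pics/w1.png

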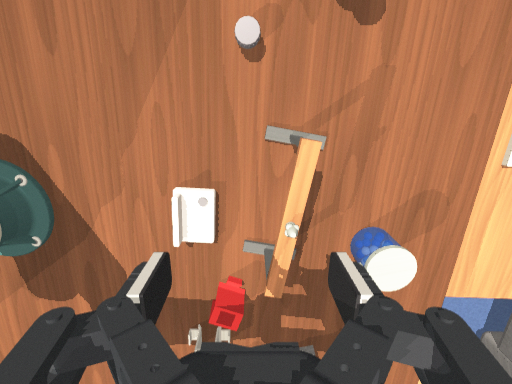

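The wrist view shows the cap at (247,32), the bar from (315,140) to (273,295), the stud at (292,230), the dock at (195,215) and the red look-alike at (230,300). Next I'll measure the bar and stud, then look at the bracket.

Request:
jog_arm(commands=[[0,0,0,20,-343,-91,85],[0,0,0,20,-343,-91,85],[0,0,0,20,-343,-91,85],[0,0,0,58,-343,-91,85],[0,0,0,58,-343,-91,85]])

```text
t: 2.03
ee_pos: [0.4515, -0.0651, 0.3347]
orientation: [0.707, -0.014, 0.707, 0.012]
force: [0.7, -0.4, 0.4]
grip_width: 0.0853
```

Run:
```python
from h import *
from cell import robot,cams
p,im,d=load('w1');X=cloud(p,d)
hsv=cv2.cvtColor(im,cv2.COLOR_BGR2HSV)
m=((X[...,2]>.125)&(X[...,2]<.15)&(X[...,0]>.5)&(X[...,0]<.63)&(X[...,1]>-.12)&(X[...,1]<.2)).astype(np.uint8)
m[:, :260]=0;m[:,325:]=0;m[310:]=0
print(m.sum(),'bar z',np.median(X[m>0][:,2]))
P=X[m>0];rect=cv2.minAreaRect(P[:,:2].astype(np.float32)*1000);print('bar cloud rect',rect)
rect=cv2.minAreaRect(np.argwhere(m)[:,::-1].astype(np.float32));W=np.array([onz(p,b,.14) for b in cv2.boxPoints(rect)]);print(W.round(4),W.mean(0))
s=(X[...,2]>.155)&(X[...,2]<.19)&(abs(X[...,0]-.5625)<.04)&(abs(X[...,1]-.042)<.04);Q=X[s];print('stud',s.sum(),Q.mean(0),Q.max(0),Q.min(0),np.argwhere(s).mean(0)[::-1])
cv2.imwrite('pics/c3.png',cv2.resize(im[200:260,260:330],None,fx=8,fy=8,interpolation=cv2.INTER_CUBIC))
c=X[...,2]>.025;c[:,:225]=0;c[:,275:]=0;c[70:]=0;Q=X[c];print('cap',c.sum(),np.percentile(Q,[2,50,98],axis=0))
goal(robot,[.42,-.21,.30],np.radians(2))
t=cv2.imread('pics/top0.png');cv2.imwrite('pics/c4.png',cv2.resize(t[190:220,230:262],None,fx=16,fy=16,interpolation=cv2.INTER_CUBIC))
```

```text
3129 bar z 0.13992014606511327
bar cloud rect ((564.03466796875, 44.92554473876953), (260.4110412597656, 28.691408157348633), 81.7100830078125)
[[ 0.5258 -0.0795  0.14  ]
 [ 0.5669  0.1783  0.14  ]
 [ 0.5966  0.1722  0.14  ]
 [ 0.5618 -0.0888  0.14  ]] [0.56276469 0.04556928 0.14      ]
stud 149 [0.56283615 0.04821858 0.162526  ] [0.57323977 0.05526067 0.1703301 ] [0.55434636 0.03626703 0.15507561] [291.55033557 230.40939597]
cap 627 [[0.47171274 0.21840753 0.02747699]
 [0.48918283 0.32282863 0.03570001]
 [0.50683873 0.34096435 0.52267966]]
now [ 0.4515 -0.0651  0.3347] turn [0.12 0.01 0.16] shift [  35.1 -143.5  -36.8]
```

View pics/c3.png

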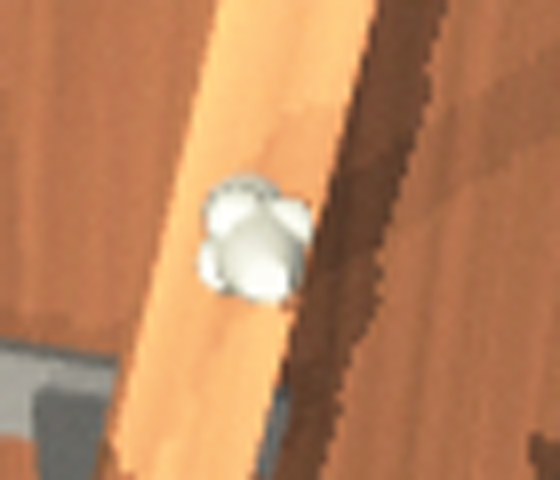

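View pics/c4.png

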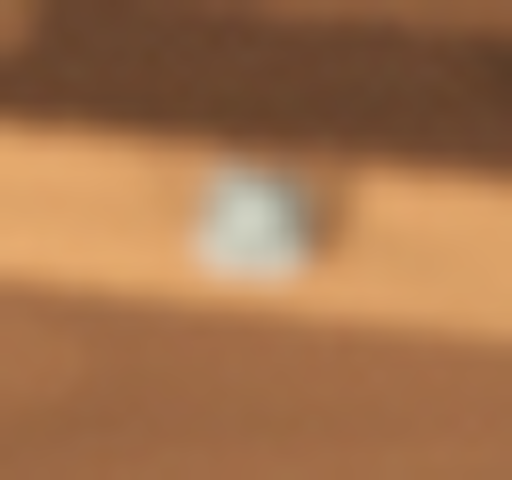

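Request:
jog_arm(commands=[[0,0,0,35,-143,-37,85],[0,0,0,35,-143,-37,85],[0,0,0,35,-143,-37,85],[0,0,0,35,-143,-37,85],[0,0,0,35,-143,-37,85]])

```text
t: 2.45
ee_pos: [0.417, -0.2121, 0.2991]
orientation: [0.706, -0.012, 0.708, 0.01]
force: [0.7, 0.5, -0.6]
grip_width: 0.085
```

Run:
```python
from h import *
from cell import robot,cams
p,im,d=load('w1');pt=cams.camera_params('top')
print('stud w',onz(p,(293.1,233.5),.169),'top',onz(pt,(245.9,203.4),.169),'tri',tri(p,(293.1,233.5),pt,(245.9,203.4)))
p,im,d=snap(cams,'wrist','w2');goal(robot,[.42,-.21,.30],np.radians(2))
```

```text
stud w [0.56428056 0.0465666  0.169     ] top [0.56189418 0.0416838  0.169     ] tri (array([0.56460764, 0.04197505, 0.15960421]), np.float64(0.002778301199960688))
now [ 0.4179 -0.2099  0.3001] turn [-0.08  0.    0.15] shift [ 0.1 -0.1  2.1]
```

View pics/w2.png

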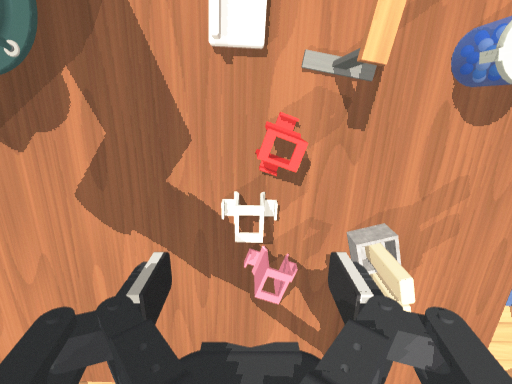

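The wrist view shows the aluminium bracket's top plate around (250,225), between the red one (284,150) and the pink one (272,278).

Run:
```python
from h import *
from cell import robot,cams
p,im,d=load('w2');X=cloud(p,d);pt,ps=cams.camera_params('top'),cams.camera_params('side')
s=np.zeros(d.shape,bool);s[185:250,215:285]=(X[...,2]>.068)[185:250,215:285]&(X[...,2]<.085)[185:250,215:285]
Q=X[s];print(s.sum(),np.median(Q[:,2]),Q.min(0),Q.max(0));print(cv2.minAreaRect((Q[:,:2]*1000).astype(np.float32)))
rect=cv2.minAreaRect(np.argwhere(s)[:,::-1].astype(np.float32));bp=cv2.boxPoints(rect);print(bp);W=np.array([onz(p,b,.075) for b in bp]);print(W.round(4),W.mean(0))
uv=np.argwhere(s).mean(0)[::-1]
print(tri(p,rect[0],pt,(352.8,248.0)))
im2=im.copy();im2[s]=(0,0,255)
a=cv2.resize(np.hstack([im[180:260,210:290],im2[180:260,210:290]]),None,fx=5,fy=5,interpolation=cv2.INTER_NEAREST);cv2.imwrite('pics/c5.png',a)
```

```text
703 0.07492599639537341 [ 0.39677336 -0.33671165  0.068888  ] [ 0.44085552 -0.27554683  0.07747816]
((419.08233642578125, -306.05133056640625), (43.40733337402344, 60.8992919921875), 1.1613409519195557)
[[235. 204.]
 [263. 204.]
 [263. 241.]
 [235. 241.]]
[[ 0.397  -0.2742  0.075 ]
 [ 0.4391 -0.2729  0.075 ]
 [ 0.4421 -0.3349  0.075 ]
 [ 0.398  -0.3364  0.075 ]] [ 0.41904443 -0.30459183  0.075     ]
(array([ 0.4189384 , -0.31135457,  0.05815796]), np.float64(0.0005658455400380112))
```

View pics/c5.png

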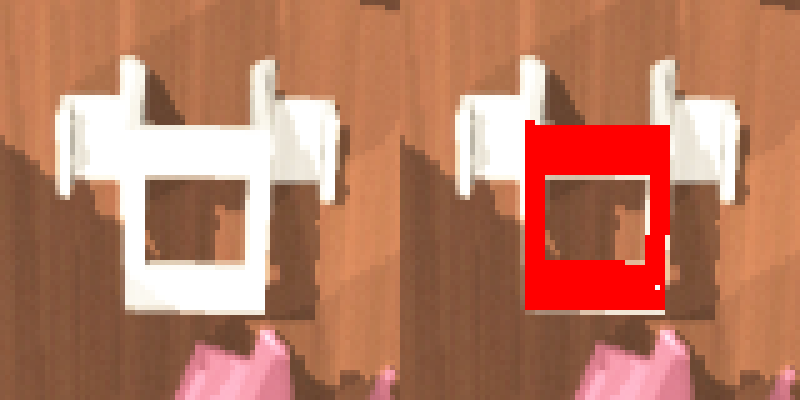

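Run:
```python
from h import *
from cell import robot,cams
goal(robot,[.419,-.306,.038],np.radians(1.5))
```

```text
now [ 0.4179 -0.2099  0.3001] turn [0.42 0.   0.15] shift [262.4 -95.3  -2.2]
```

Request:
jog_arm(commands=[[0,0,0,0,-40,0,85],[0.4,0,0.15,40,-80,-2,85],[0.4,0,0.15,80,-95,-2,85],[0.4,0,0.15,110,-95,-2,85],[0.4,0,0.15,110,-95,-2,85]])

```text
t: 2.92
ee_pos: [0.4144, -0.3001, 0.1801]
orientation: [0.702, -0.005, 0.712, 0.014]
force: [-2.1, 2.0, -2.8]
grip_width: 0.0851
```

Run:
```python
from h import *
from cell import robot,cams
goal(robot,[.419,-.306,.038],np.radians(1.5))
```

```text
now [ 0.4144 -0.3001  0.1801] turn [ 0.04 -0.8  -0.79] shift [142.   -7.9   6.4]
```

Request:
jog_arm(commands=[[0,-0.8,-0.8,30,-8,6,85],[0,-0.8,-0.8,60,-8,6,85],[0,-0.8,-0.8,80,-8,6,85],[0,-0.8,-0.8,90,-8,6,85],[0,-0.8,-0.8,90,-8,6,85]])

```text
t: 3.33
ee_pos: [0.4196, -0.3048, 0.0901]
orientation: [0.707, -0.01, 0.707, 0.011]
force: [-0.4, 0.5, 0.2]
grip_width: 0.0851
```

Run:
```python
from h import *
from cell import robot,cams
goal(robot,[.419,-.306,.038],np.radians(1.5))
p,im,d=snap(cams,'wrist','w3');goal(robot,[.419,-.306,.038],np.radians(1.5))
```

```text
now [ 0.4196 -0.3048  0.0901] turn [ 0.16 -0.03 -0.07] shift [52.1 -1.2 -0.6]
now [ 0.4204 -0.3059  0.0919] turn [0.14 0.1  0.06] shift [53.9  0.  -1.5]
```

View pics/w3.png

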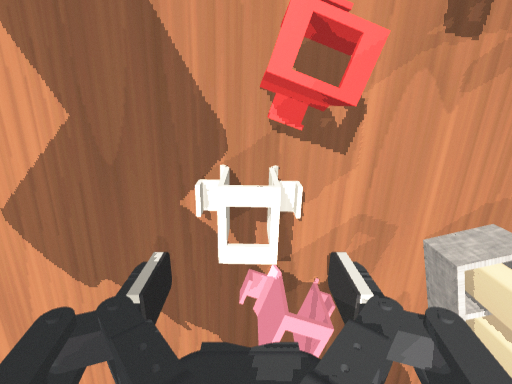

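The bracket is centred between the fingers (plate at (249,225)), and the red and pink ones are clear. Descending now.

Request:
jog_arm(commands=[[0,0,0,20,0,0,85],[0,0,0,38,0,0,85],[0,0,0,50,0,0,85],[0,0,0,53,0,0,85],[0,0,0,53,0,0,85]])

```text
t: 3.8
ee_pos: [0.4209, -0.3059, 0.0396]
orientation: [0.708, -0.011, 0.706, 0.01]
force: [0.1, -0.1, -0.8]
grip_width: 0.0849
```

Run:
```python
from h import *
from cell import robot,cams
goal(robot,[.419,-.306,.038],np.radians(1.5))
p,im,d=snap(cams,'wrist','w4')
```

```text
now [ 0.4209 -0.3059  0.0396] turn [0.17 0.12 0.08] shift [ 1.6 -0.  -1.9]
```

View pics/w4.png

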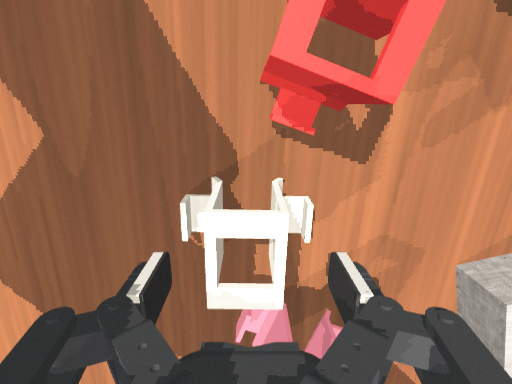

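Run:
```python
from h import *
from cell import robot,cams
p,im,d=load('w4');e,r=rx(robot)
print(proj(p,[[e[0],e[1],.075]]))
for uv in [(198,212),(288,212),(285,308),(207,308)]: print(onz(p,uv,.075).round(4))
```

```text
[[250.27024914 263.61394177]]
[ 0.3936 -0.2768  0.075 ]
[ 0.4396 -0.2754  0.075 ]
[ 0.4424 -0.3355  0.075 ]
[ 0.397  -0.3368  0.075 ]
```

Request:
jog_arm(commands=[[0,0,0,0,0,-1,40],[0,0,0,0,0,-1,30],[0,0,0,0,0,-1,30],[0,0,0,0,0,-1,30],[0,0,0,0,0,-1,30]])

```text
t: 4.27
ee_pos: [0.421, -0.3076, 0.0418]
orientation: [0.709, -0.012, 0.705, 0.008]
force: [-0.6, -1.1, 4.0]
grip_width: 0.0419
```

Request:
jog_arm(commands=[[0,0,0,0,0,0,20],[0,0,0,0,0,0,20],[0,0,0,0,0,0,20],[0,0,0,0,0,0,20]])

```text
t: 4.6
ee_pos: [0.4211, -0.3076, 0.0418]
orientation: [0.709, -0.012, 0.705, 0.008]
force: [0.7, 0.3, 1.5]
grip_width: 0.0417
```

Request:
jog_arm(commands=[[0,0,0,-15,0,0,20],[0,0,0,-40,0,0,20],[0,0,0,-40,0,0,20],[0,0,0,-40,0,0,20]])

```text
t: 4.93
ee_pos: [0.4215, -0.3079, 0.0823]
orientation: [0.71, -0.013, 0.705, 0.008]
force: [0.4, 0.1, -2.7]
grip_width: 0.0419
```

Run:
```python
from h import *
from cell import robot,cams
p,im,d=snap(cams,'wrist','w5');print(robot.get_obs()['force'])
```

```text
[-1.03147786  0.26543469 -2.18210516]
```

View pics/w5.png

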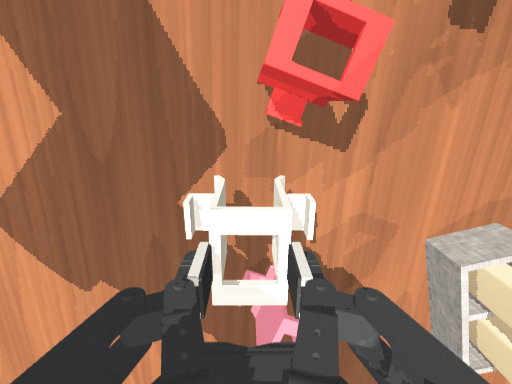

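The bracket is lifted: about 2 N of load, plate at (250,255) between the pads. Next I'll compute the hole centre in tool coordinates and the move to the stand.

Run:
```python
from h import *
from cell import robot,cams
p,im,d=load('w5');e,r=rx(robot);X=cloud(p,d)
s=np.zeros(d.shape,bool);a=(X[...,2]>.108)&(X[...,2]<.122);s[195:310,205:300]=a[195:310,205:300]
g=im.min(2)>185;s&=g
Q=X[s];print(s.sum(),'ztop',np.median(Q[:,2]));zt=np.median(Q[:,2])
T=r.inv().apply(Q-e);print('tool ext',np.percentile(T,[1,50,99],axis=0).round(4))
hole=np.zeros(d.shape,np.uint8);hole[215:300,215:285]=~s[215:300,215:285]
n,l,st,c=cv2.connectedComponentsWithStats(hole);k=l[258,250];print(st[k],c[k],(r.inv().apply(onz(p,c[k],zt)-e)*1000).round(1))
x,y,w,h=st[k][:4]
rect=cv2.minAreaRect(np.argwhere(l==k)[:,::-1].astype(np.float32));print(rect,(r.inv().apply(onz(p,rect[0],zt)-e)*1000).round(1),r.as_rotvec(),)
cv2.imwrite('pics/c6.png',cv2.resize(np.where(s[...,None],np.uint8([0,0,255]),im)[190:320,190:320],None,fx=4,fy=4))
goal(robot,[.5635,-.06,.26],np.radians(-8.3)); goal(robot,[.42,-.30,.26],np.radians(-8.3))
```

```text
5065 ztop 0.11547279247208113
tool ext [[-0.0363 -0.0298 -0.0209]
 [-0.0346  0.0102  0.0017]
 [-0.0302  0.0299  0.0237]]
[ 221  234   58   51 2693] [248.49015967 257.07500928] [-34.6   1.5   0.2]
((249.5, 259.0), (50.0, 57.0), 90.0) [-34.6   0.3   0.8] [-0.02611055  1.56596742  0.01916468]
now [ 0.4206 -0.3071  0.0809] turn [9.95 0.29 0.23] shift [-179.5  242.   150.8]
now [ 0.4206 -0.3071  0.0809] turn [9.95 0.29 0.23] shift [-179.2    6.3    0.4]
```

View pics/c6.png

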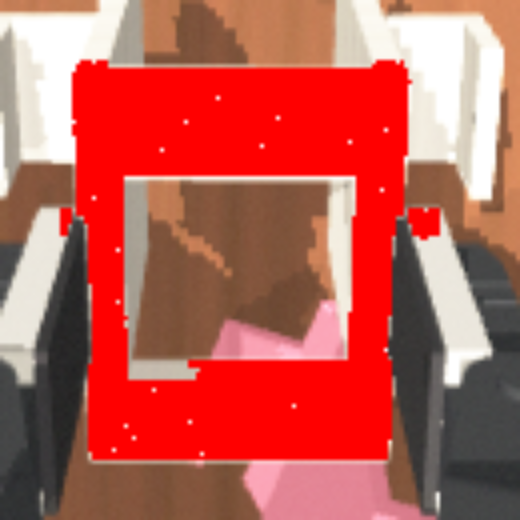

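Request:
jog_arm(commands=[[0,0,0,-40,0,0,20],[4,0,0,-80,0,0,20],[8,0.3,0.2,-120,20,20,20],[10,0.3,0.2,-155,50,50,20],[10,0.3,0.2,-170,80,70,20]])

```text
t: 5.4
ee_pos: [0.4795, -0.2372, 0.2436]
orientation: [0.705, 0.052, 0.705, -0.054]
force: [0.4, 0.2, -1.7]
grip_width: 0.0421
```

Run:
```python
from h import *
from cell import robot,cams
goal(robot,[.5645,-.03,.25],np.radians(-8.3));print(robot.get_obs()['force'])
```

```text
now [ 0.4795 -0.2372  0.2436] turn [-0.31  0.04  0.1 ] shift [ -6.7 217.6  53.1]
[ 0.37262815  0.17033913 -1.675051  ]
```

Request:
jog_arm(commands=[[0,0,0,-7,40,10,20],[0,0,0,-7,80,20,20],[0,0,0,-7,120,30,20],[0,0,0,-7,160,40,20],[0,0,0,-7,190,48,20]])

```text
t: 5.82
ee_pos: [0.5554, -0.053, 0.2476]
orientation: [0.704, 0.052, 0.706, -0.052]
force: [-0.0, -0.9, -2.2]
grip_width: 0.0421
```

Request:
jog_arm(commands=[[0,0,0,0,15,3,20],[0,0,0,0,25,5,20],[0,0,0,0,25,5,20]])

```text
t: 6.07
ee_pos: [0.5637, -0.027, 0.2449]
orientation: [0.702, 0.052, 0.708, -0.051]
force: [-0.1, -0.2, -2.1]
grip_width: 0.042
```

Run:
```python
from h import *
from cell import robot,cams
goal(robot,[.5645,-.03,.25],np.radians(-8.3))
p,im,d=snap(cams,'wrist','w6');goal(robot,[.5645,-.03,.25],np.radians(-8.3))
```

```text
now [ 0.5637 -0.027   0.2449] turn [-0.01 -0.45 -0.03] shift [-5.1 -2.9  1.1]
now [ 0.5636 -0.0287  0.2456] turn [-0.12 -0.39  0.05] shift [-4.4 -1.1  1.1]
```

View pics/w6.png

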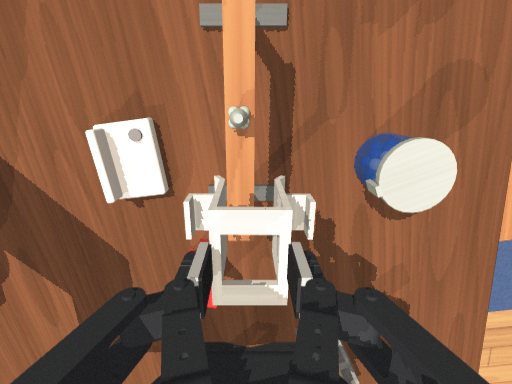

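The stud is at (238,118), the bar runs vertically in the image at x≈224–255, and the held bracket is at (250,255).

Run:
```python
from h import *
from cell import robot,cams
p,im,d=load('w6');X=cloud(p,d);pt=cams.camera_params('top')
m=((X[...,2]>.13)&(X[...,2]<.15)).astype(np.uint8);m[:,:215]=0;m[:,265:]=0;m[175:]=0
Q=X[m>0];print(m.sum(),np.median(Q[:,2]));rect=cv2.minAreaRect((Q[:,:2]*1000).astype(np.float32));print(rect)
# bar edges rows
for v in (40,80,150,165):
    us=np.where(m[v])[0];a,b=onz(p,(us.min()-.5,v),.14),onz(p,(us.max()+.5,v),.14);print(v,us.min(),us.max(),((a+b)/2).round(4),np.linalg.norm(a-b).round(4))
s=(X[...,2]>.158)&(X[...,2]<.18);s[:100]=0;s[135:]=0;s[:,:220]=0;s[:,260:]=0
print('stud cloud',s.sum(),X[s].mean(0),X[s].max(0),np.argwhere(s).mean(0)[::-1])
s2=(X[...,2]>.166)&s;print(s2.sum(),X[s2].mean(0),np.argwhere(s2).mean(0)[::-1])
uv=np.argwhere(s2).mean(0)[::-1]
print('ray',onz(p,uv,.169),'tri',tri(p,uv,pt,(245.9,203.4)))
cv2.imwrite('pics/c7.png',cv2.resize(im[95:140,215:265],None,fx=10,fy=10,interpolation=cv2.INTER_CUBIC))
goal(robot,[.5635,.0455,.24],np.radians(-8.3))
```

```text
4892 0.13993145180646754
((566.4566040039062, 63.59131622314453), (150.22930908203125, 28.011693954467773), 81.75167846679688)
40 223 254 [0.5729 0.1079 0.14  ] 0.0278
80 224 254 [0.5684 0.0761 0.14  ] 0.0281
150 226 253 [0.559  0.0135 0.14  ] 0.0274
165 226 253 [ 0.5567 -0.0013  0.14  ] 0.0279
stud cloud 331 [0.56412142 0.04512516 0.16454189] [0.57285193 0.05338525 0.17095554] [238.46827795 117.10271903]
131 [0.5639092  0.04489457 0.16831069] [238.06870229 117.64122137]
ray [0.56394686 0.04492974 0.169     ] tri (array([0.56354653, 0.04315227, 0.15461602]), np.float64(0.0025308063367169634))
now [ 0.5636 -0.0287  0.2456] turn [-0.12 -0.39  0.05] shift [  5.6  73.4 -10.9]
```

View pics/c7.png

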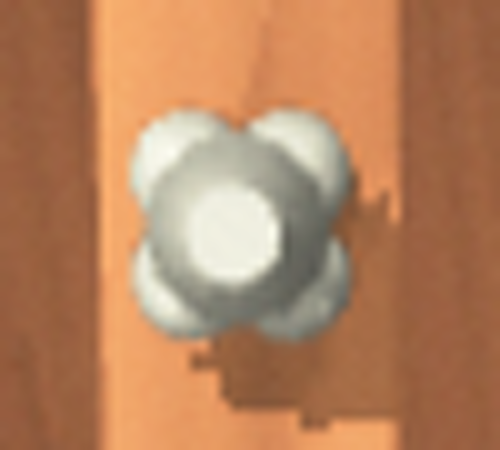

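Request:
jog_arm(commands=[[0,-0.4,0,0,30,-4,20],[0,-0.4,0,2,60,-8,20],[0,-0.4,0,4,72,-11,20],[0,-0.4,0,4,72,-11,20],[0,-0.4,0,4,72,-11,20]])

```text
t: 6.53
ee_pos: [0.5628, 0.0428, 0.2412]
orientation: [0.705, 0.051, 0.705, -0.053]
force: [0.6, -1.3, -2.0]
grip_width: 0.0422
```

Request:
jog_arm(commands=[[0,0,0,0,0,0,20],[0,0,0,0,0,0,20]])

```text
t: 6.7
ee_pos: [0.5629, 0.0409, 0.2412]
orientation: [0.705, 0.052, 0.705, -0.054]
force: [0.0, -0.6, -2.6]
grip_width: 0.0424
```

Run:
```python
from h import *
from cell import robot,cams
p,im,d=snap(cams,'wrist','w7');goal(robot,[.5634,.0445,.20],np.radians(-8.3))
snap(cams,'side','s7')
print(onz(p,(248,257),.27))
```

```text
now [0.5629 0.0411 0.2413] turn [-0.3  -0.02  0.18] shift [41.3  3.5  0. ]
[0.56200502 0.04078232 0.27      ]
```

View pics/w7.png

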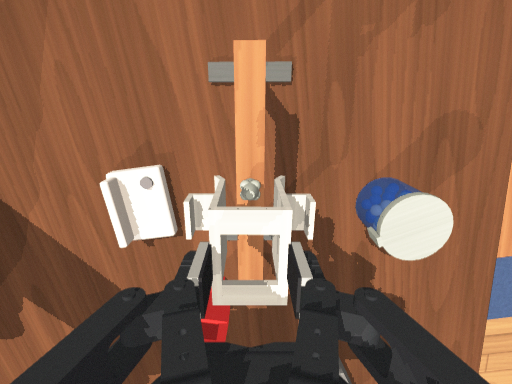

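View pics/s7.png

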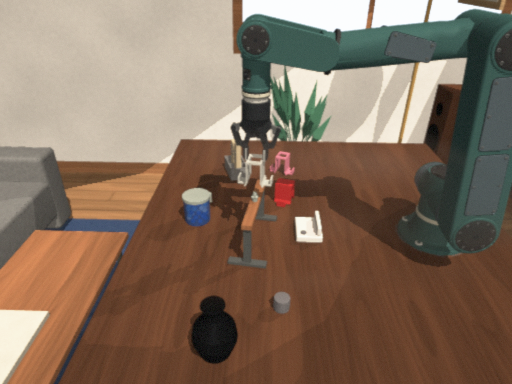

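Run:
```python
from h import *
from cell import robot,cams
p,im,d=load('w7');X=cloud(p,d)
s=(X[...,2]>.166)&(X[...,2]<.175);s[:175]=0;s[203:]=0;s[:,:235]=0;s[:,265:]=0
uv=np.argwhere(s).mean(0)[::-1];print(s.sum(),X[s].mean(0),uv,onz(p,uv,.169))
```

```text
106 [0.56396336 0.04568536 0.16827652] [249.82075472 193.18867925] [0.56399783 0.04592348 0.169     ]
```

Request:
jog_arm(commands=[[0,0,0,10,3,0,20],[0,0,0,25,3.5,0,20],[0,0,0,38,3.5,0,20],[0,0,0,40,3.5,0,20],[0,0,0,40,3.5,0,20]])

```text
t: 7.22
ee_pos: [0.5625, 0.0446, 0.1993]
orientation: [0.704, 0.052, 0.707, -0.054]
force: [0.1, -0.3, -1.8]
grip_width: 0.0418
```

Request:
jog_arm(commands=[[0,0,0,0,0,0,20],[0,0,0,0,0,0,20]])

```text
t: 7.38
ee_pos: [0.5628, 0.0445, 0.1999]
orientation: [0.704, 0.052, 0.706, -0.054]
force: [-0.0, -0.3, -2.3]
grip_width: 0.0423
```

Run:
```python
from h import *
from cell import robot,cams
p,im,d=snap(cams,'wrist','w8');goal(robot,[.5634,.0445,.16],np.radians(-8.3))
```

```text
now [0.5629 0.0445 0.2001] turn [-0.31 -0.14  0.19] shift [40.1  0.2  0.6]
```

View pics/w8.png

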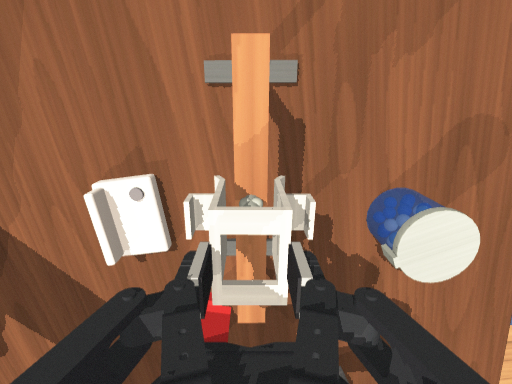

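Request:
jog_arm(commands=[[0,0,0,10,0.5,0.6,20],[0,0,0,20,0.5,0.6,20],[0,0,0,35,0.5,0.6,20],[0,0,0,50,0.5,0.6,20],[0,0,0,50,0.5,0.6,20]])

```text
t: 7.85
ee_pos: [0.5608, 0.0448, 0.1452]
orientation: [0.701, 0.052, 0.709, -0.054]
force: [-0.8, 0.7, -3.2]
grip_width: 0.0419
```

Run:
```python
from h import *
from cell import robot,cams
p,im,d=snap(cams,'wrist','w9');goal(robot,[.5636,.0448,.1104],np.radians(-8.3))
cv2.imwrite('pics/c9.png',cv2.resize(im[180:320,180:320],None,fx=4,fy=4,interpolation=cv2.INTER_CUBIC))
```

```text
now [0.5616 0.0448 0.147 ] turn [-0.3  -0.48  0.23] shift [36.6  0.4  2.3]
```

View pics/c9.png

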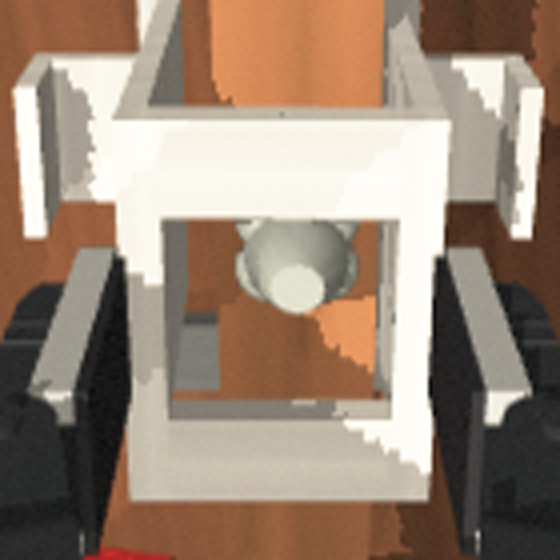

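Run:
```python
from h import *
from cell import robot,cams
p,im,d=load('w9');e,r=rx(robot)
a=onz(p,(254.5,251.75),.169);b=onz(p,(180+280/4,180+ (215+418)/8+0.),e[2]+.0346);print(a,b,r.inv().apply(a-b)*1000)
```

```text
[0.56404638 0.04469721 0.169     ] [0.56194559 0.04779359 0.18160824] [12.59770463 -2.69561048  2.64577515]
```

Run:
```python
from h import *
from cell import robot,cams
for t in ('w5','w8','w9'):
    p,_,_=load(t);K,Rm,tt=cam(p);print(t,-Rm.T@tt,Rm[2].round(4))
p=cams.camera_params('wrist');K,Rm,tt=cam(p);e,r=rx(robot);print('now',-Rm.T@tt,Rm[2].round(4),e,r.inv().apply(-Rm.T@tt-e))
for z in (.1795,.1816,.1836):
  print(onz(p,(250,259.1),z),r.inv().apply(onz(p,(250,259.1),z)-e))
p,im,d=load('w9');X=cloud(p,d);s=X[230:300,205:300].reshape(-1,3);print(np.percentile(s[:,2],[50,80,90,95]))
g=goal(robot,[.5636,.0448,.1104],np.radians(-8.3));print(robot.get_obs()['t'])
```

```text
w5 [ 0.41768364 -0.22419775  0.24968275] [ 0.0172 -0.3276 -0.9447]
w8 [0.57554027 0.1266471  0.36754155] [-0.0502 -0.3208 -0.9458]
w9 [0.57485541 0.12698188 0.31273089] [-0.0577 -0.3206 -0.9454]
now [0.5752439  0.12697797 0.31458437] [-0.0554 -0.3207 -0.9456] [0.56162115 0.04482356 0.14700824] [-0.16791985  0.08258063 -0.00022406]
[0.56226874 0.04542417 0.1795    ] [-0.03249778  0.00055761  0.00027871]
[0.56247045 0.04669199 0.1816    ] [-0.03460303  0.00183272  0.0002709 ]
[0.56266256 0.04789944 0.1836    ] [-0.03660803  0.00304712  0.00026345]
[0.17764801 0.17911348 0.18926961 0.19868071]
now [0.5616 0.0448 0.147 ] turn [-0.3  -0.48  0.23] shift [36.6  0.4  2.3]
7.9
```

Request:
jog_arm(commands=[[0,-0.4,0.2,0,-1,2.3,20],[0,-0.4,0.2,5,-1,2.3,20],[0,-0.4,0.2,15,-1,2.3,20],[0,-0.4,0.2,25,-1,2.3,20],[0,-0.4,0.2,25,-1,2.3,20]])

```text
t: 8.32
ee_pos: [0.5618, 0.0435, 0.1189]
orientation: [0.703, 0.053, 0.707, -0.053]
force: [-1.3, 0.5, -2.5]
grip_width: 0.0419
```

Run:
```python
from h import *
from cell import robot,cams
p,im,d=snap(cams,'wrist','w10');goal(robot,[.5635,.0433,.1104],np.radians(-8.3));print(robot.get_obs()['force'])
cv2.imwrite('pics/c10.png',cv2.resize(im[180:320,180:320],None,fx=4,fy=4,interpolation=cv2.INTER_CUBIC))
```

```text
now [0.5622 0.0435 0.1199] turn [-0.3  -0.31  0.06] shift [9.5 0.  1.4]
[-0.6525266  -0.23301484 -2.5067798 ]
```

View pics/c10.png

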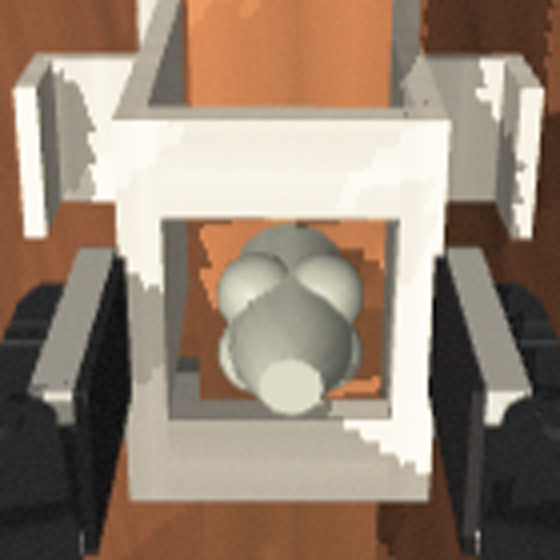

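Request:
jog_arm(commands=[[0,-0.3,0,3,0,1.5,20],[0,-0.3,0,6,0,1.5,20],[0,-0.3,0,9,0,1.5,20],[0,-0.3,0,9,0,1.5,20],[0,-0.3,0,9,0,1.5,20]])

```text
t: 8.78
ee_pos: [0.5639, 0.0432, 0.1118]
orientation: [0.705, 0.053, 0.705, -0.053]
force: [-1.0, 1.4, 0.8]
grip_width: 0.042
```

Run:
```python
from h import *
from cell import robot,cams
goal(robot,[.5635,.0433,.1104],np.radians(-8.3));print(robot.get_obs()['force'],robot.get_obs()['torque'])
```

```text
now [0.5639 0.0432 0.1118] turn [-0.3   0.05  0.06] shift [ 1.4  0.  -0.4]
[-1.0310167   1.36289357  0.7975478 ] [-0.02462371  0.17685358 -0.01804787]
```

Request:
jog_arm(commands=[[0,0,0,0,0,0,52],[0,0,0,0,0,0,65],[0,0,0,0,0,0,75],[0,0,0,0,0,0,75]])

```text
t: 9.12
ee_pos: [0.5641, 0.0432, 0.1119]
orientation: [0.706, 0.053, 0.705, -0.053]
force: [0.1, 0.0, -0.5]
grip_width: 0.0749
```

Run:
```python
from h import *
from cell import robot,cams
p,im,d=snap(cams,'wrist','w11');goal(robot,[.5635,.0433,.24],np.radians(-8.3));print(robot.get_obs()['force'])
cv2.imwrite('pics/c11.png',cv2.resize(im[150:330,130:370],None,fx=3,fy=3,interpolation=cv2.INTER_CUBIC))
```

```text
now [0.564  0.0432 0.1118] turn [-0.3   0.07  0.05] shift [-1.282e+02 -1.000e-01 -3.000e-01]
[ 0.70654472  0.85642392 -0.18636229]
```

View pics/c11.png

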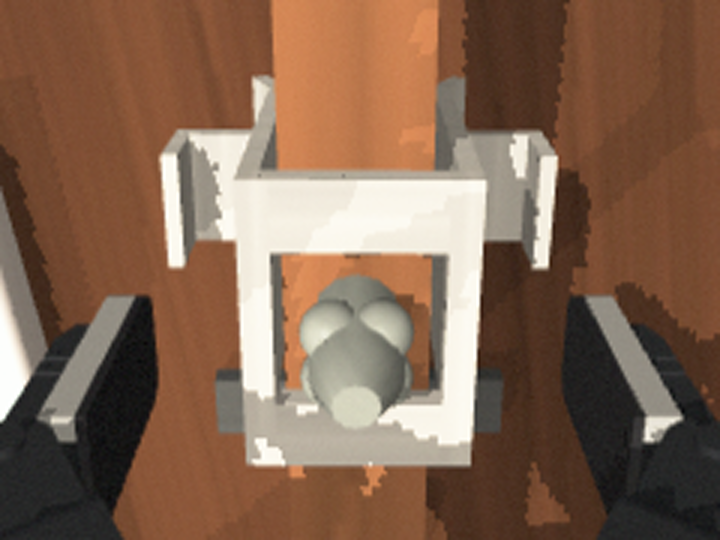

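The bracket hangs with the stud centred in its hole (tip at crop (357,407)), and it is released. Now retreating upward and on to the cap.

Request:
jog_arm(commands=[[0,0,0,-15,0,0,80],[0,0,0,-50,0,0,85],[0,0,0,-90,0,0,85],[0,0,0,-130,0,0,85],[0,0,0,-130,0,0,85]])

```text
t: 9.58
ee_pos: [0.5676, 0.0433, 0.2525]
orientation: [0.712, 0.053, 0.698, -0.053]
force: [0.2, -0.6, 1.7]
grip_width: 0.0848
```

Run:
```python
from h import *
from cell import robot,cams
p,im,d=snap(cams,'wrist','w12');snap(cams,'side','s12');goal(robot,[.488,.25,.20],np.radians(-8.3))
cv2.imwrite('pics/c12.png',im)
X=cloud(p,d);s=(X[...,2]>.142)&(X[...,2]<.149)&(abs(X[...,0]-.564)<.035)&(abs(X[...,1]-.045)<.045)
Q=X[s];print(s.sum(),cv2.minAreaRect((Q[:,:2]*1000).astype(np.float32)),np.median(Q[:,2]))
s=(X[...,2]>.166)&(X[...,2]<.175)&(abs(X[...,0]-.564)<.035)&(abs(X[...,1]-.045)<.045);print(X[s].mean(0))
A=np.c_[Q[:,:2],np.ones(len(Q))];print('plane',np.linalg.lstsq(A,Q[:,2],rcond=None)[0])
```

```text
now [0.5652 0.0434 0.2449] turn [-0.3   0.43  0.01] shift [  44.1  192.8 -107.6]
1489 ((564.1615600585938, 44.03752899169922), (59.95874786376953, 43.93776321411133), 81.41525268554688) 0.14493706807625784
[0.56388297 0.04565042 0.16841555]
plane [ 4.63255963e-04 -2.19602136e-05  1.44642063e-01]
```

View pics/w12.png

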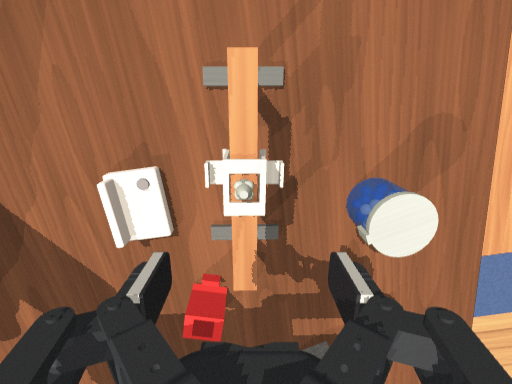

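The bracket is hung: plate top at z=0.145, level, centre about 1.5 mm from the stud, and square to the bar. Now the cap.

Request:
jog_arm(commands=[[0,0.4,0,5,40,-20,85],[0,0.4,0,10,80,-45,85],[0,0.4,0,25,118,-68,85],[0,0.4,0,40,155,-88,85],[0,0.4,0,44,190,-106,85]])

```text
t: 10.1
ee_pos: [0.4912, 0.2346, 0.1985]
orientation: [0.703, 0.052, 0.707, -0.054]
force: [0.1, 1.3, -0.7]
grip_width: 0.0851
```

Request:
jog_arm(commands=[[0,0,0,0,0,0,85],[0,0,0,0,0,0,85],[0,0,0,0,0,0,85]])

```text
t: 10.35
ee_pos: [0.4905, 0.2342, 0.1966]
orientation: [0.702, 0.051, 0.708, -0.055]
force: [-0.3, 0.2, -0.8]
grip_width: 0.0847
```

Run:
```python
from h import *
from cell import robot,cams
p,im,d=snap(cams,'wrist','w13');goal(robot,[.488,.321,.1],np.radians(-8.3));e,r=rx(robot)
X=cloud(p,d);s=(X[...,2]>.031)&(X[...,2]<.042)&(abs(X[...,0]-.488)<.04)&(abs(X[...,1]-.321)<.04)
Q=X[s];print(s.sum(),np.median(Q,axis=0),cv2.minEnclosingCircle((Q[:,:2]*1000).astype(np.float32)),Q.mean(0))
uv=np.argwhere(s)[:,::-1].astype(np.float32);c=cv2.minEnclosingCircle(uv);print(c,onz(p,c[0],.036),tri(p,c[0],cams.camera_params('top'),(165.8,232.2)))
```

```text
now [0.4912 0.2337 0.1975] turn [-0.4  -0.33  0.26] shift [ 97.2  86.3 -15.9]
1044 [0.48896625 0.32425518 0.03585844] ((488.8563232421875, 323.9451904296875), 19.74601173400879) [0.48895417 0.32417947 0.03584294]
((236.8418731689453, 96.52564239501953), 18.742448806762695) [0.48891215 0.32431725 0.036     ] (array([0.48836681, 0.32453613, 0.01529032]), np.float64(0.000975167987426788))
```

View pics/w13.png

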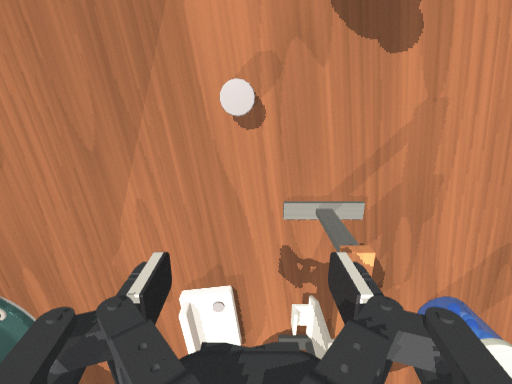

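The cap is at (237,97), centre (0.489, 0.324), top z=0.036.

Request:
jog_arm(commands=[[0,0,0,0,40,-2,85],[0,0,0,20,75,-10,85],[0,-0.3,0.2,55,88,-15,85],[0,-0.3,0.2,90,89,-15,85],[0,-0.3,0.2,110,89,-15,85]])

```text
t: 10.82
ee_pos: [0.4883, 0.322, 0.0831]
orientation: [0.703, 0.053, 0.707, -0.055]
force: [-0.7, -1.1, -1.1]
grip_width: 0.0851
```

Request:
jog_arm(commands=[[0,0,0,0,0,0,85],[0,0,0,0,0,0,85]])

```text
t: 10.98
ee_pos: [0.4882, 0.3199, 0.0812]
orientation: [0.702, 0.053, 0.708, -0.057]
force: [0.4, 0.0, -0.5]
grip_width: 0.0852
```

Run:
```python
from h import *
from cell import robot,cams
p,im,d=snap(cams,'wrist','w14');e,r=rx(robot)
X=cloud(p,d);s=(X[...,2]>.031)&(X[...,2]<.042)&(abs(X[...,0]-.488)<.03)&(abs(X[...,1]-.321)<.03)
Q=X[s];print(s.sum(),cv2.minEnclosingCircle((Q[:,:2]*1000).astype(np.float32)),np.median(Q,axis=0))
goal(robot,[.489,.324,.004],np.radians(-8.3))
```

```text
1736 ((488.88629150390625, 324.4775695800781), 19.900053024291992) [0.48899444 0.32548659 0.03588046]
now [0.4895 0.3208 0.0836] turn [-0.59 -0.22  0.25] shift [79.6  3.4 -0.7]
```

View pics/w14.png

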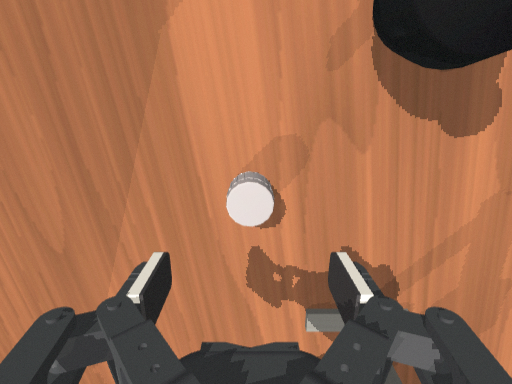

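Request:
jog_arm(commands=[[0,0,0,30,3,0,85],[0,-0.2,0.25,55,3,0,85],[0,-0.2,0.25,72,3,0,85],[0,-0.2,0.25,77,3,0,85],[0,-0.2,0.25,77,3,0,85]])

```text
t: 11.45
ee_pos: [0.4905, 0.3231, 0.0073]
orientation: [0.705, 0.055, 0.705, -0.055]
force: [-0.2, -0.3, 0.0]
grip_width: 0.0851
```

Run:
```python
from h import *
from cell import robot,cams
goal(robot,[.489,.324,.004],np.radians(-8.3));p,im,d=snap(cams,'wrist','w15');e,r=rx(robot)
X=cloud(p,d);s=(X[...,2]>.031)&(X[...,2]<.042)&(abs(X[...,0]-.488)<.03)&(abs(X[...,1]-.321)<.03)
Q=X[s];print(s.sum(),cv2.minEnclosingCircle((Q[:,:2]*1000).astype(np.float32)))
goal(robot,[.489,.324,.004],np.radians(-8.3));
```

```text
now [0.4905 0.3231 0.0073] turn [-0.66  0.01 -0.03] shift [ 3.3  0.7 -1.6]
3415 ((489.0030212402344, 324.2112731933594), 20.25208854675293)
now [0.4912 0.3237 0.0086] turn [-0.65  0.12 -0.11] shift [ 4.6 -0.  -2.3]
```

View pics/w15.png

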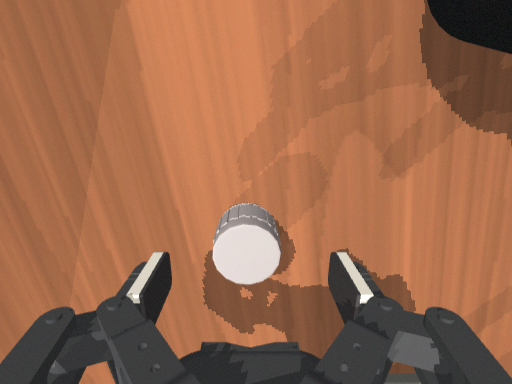

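Request:
jog_arm(commands=[[0,0,0,3,0,-2,85],[0,0,0,3,0,-2,85],[0,0,0,3,0,-2,50],[0,0,0,3,0,-2,30],[0,0,0,3,0,-2,20]])

```text
t: 11.92
ee_pos: [0.4896, 0.3242, 0.0063]
orientation: [0.706, 0.056, 0.704, -0.054]
force: [1.0, 0.0, -0.0]
grip_width: 0.0509
```

Request:
jog_arm(commands=[[0,0,0,0,0,0,20],[0,0,0,0,0,0,20],[0,0,0,0,0,0,20],[0,0,0,0,0,0,20],[0,0,0,0,0,0,20]])

```text
t: 12.33
ee_pos: [0.4901, 0.3245, 0.0071]
orientation: [0.706, 0.056, 0.703, -0.054]
force: [-0.9, -0.1, 4.8]
grip_width: 0.0352
```

Request:
jog_arm(commands=[[0,0,0,-15,0,0,20],[0,0,0,-40,0,0,20],[0,0,0,-60,0,0,20],[0,0,0,-60,0,0,20]])

```text
t: 12.67
ee_pos: [0.4924, 0.3257, 0.0715]
orientation: [0.709, 0.058, 0.701, -0.052]
force: [0.1, -0.1, 0.0]
grip_width: 0.0352
```

Run:
```python
from h import *
from cell import robot,cams
p,im,d=snap(cams,'wrist','w16');e,r=rx(robot)
X=cloud(p,d);zt=np.median(X[240:258,240:258,2]);print(zt,X[250,250]);s=(abs(X[...,2]-zt)<.003);s[:,:205]=0;s[:,295:]=0;s[:205]=0;s[300:]=0
Q=X[s];T=r.inv().apply(Q-e);print(s.sum(),np.percentile(T*1000,[1,50,99],axis=0).round(1),cv2.minEnclosingCircle((T[:,1:]*1000).astype(np.float32)))
A=np.c_[Q[:,:2],np.ones(len(Q))];print('plane',np.linalg.lstsq(A,Q[:,2],rcond=None)[0])
goal(robot,[.5639,.047,.23],np.radians(-8.3));
```

```text
0.10039198016086576 [0.49293664 0.32940372 0.0999848 ]
3303 [[-32.8 -17.4 -16.8]
 [-31.    2.4   1.2]
 [-28.7  19.7  18.6]] ((5.9051313400268555, 0.9242245554924011), 24.988283157348633)
plane [ 0.00776324 -0.00359282  0.09763577]
now [0.4913 0.3252 0.0693] turn [-0.64  0.47 -0.37] shift [-161.5 -262.5  116.2]
```

View pics/w16.png

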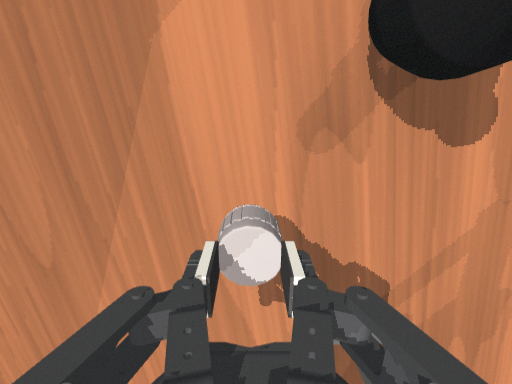

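The cap is held: top disc at (250,254), between the pads. Next I'll get its centre in tool coordinates, using a tool pose consistent with the camera's.

```bash
cat >> h.py <<'E'
CT=None
def toolfromcam(cams,robot,p):
    "tool pose (e,r) at the moment p was read, from the rigid cam-tool link"
    p0=cams.camera_params('wrist');e,r=rx(robot);K,R0,t0=cam(p0);c0=-R0.T@t0
    rc=R.from_matrix(R0.T);rel=r.inv()*rc;off=r.inv().apply(c0-e)
    K,R1,t1=cam(p);rt=R.from_matrix(R1.T)*rel.inv();return -R1.T@t1-rt.apply(off),rt
E
python3 - <<'E'
from h import *
from cell import robot,cams
p,im,d=load('w16');e,r=toolfromcam(cams,robot,p);X=cloud(p,d)
T=r.inv().apply((X-e).reshape(-1,3)).reshape(X.shape)*1000
s=(abs(T[...,0]+31)<1.6);s[:,:215]=0;s[:,285:]=0;s[215:,:]&=True;s[:215]=0;s[292:]=0
m=s.astype(np.uint8);m=cv2.morphologyEx(m,cv2.MORPH_OPEN,np.ones((5,5)))
uv=np.argwhere(m)[:,::-1].astype(np.float32);Q=T[m>0];print(m.sum(),np.median(Q,axis=0),np.percentile(Q,[0.5,99.5],axis=0).round(1))
print('uv',uv.min(0),uv.max(0),cv2.minEnclosingCircle(uv),cv2.minEnclosingCircle(Q[:,1:].astype(np.float32)))
o=im.copy();o[m>0]=(0,0,255);cv2.imwrite('pics/c16.png',cv2.resize(o[190:310,180:320],None,fx=5,fy=5,interpolation=cv2.INTER_NEAREST))
E
```

```text
return _methods._mean(a, axis=axis, dtype=dtype,
  ret = um.true_divide(
Traceback (most recent call last):
IndexError: index -1 is out of bounds for axis 0 with size 0
```

Run:
```python
from h import *
from cell import robot,cams
p,im,d=load('w16');e,r=toolfromcam(cams,robot,p);X=cloud(p,d)
T=r.inv().apply((X-e).reshape(-1,3)).reshape(X.shape)*1000
x0=np.median(T[245:265,240:262,0]);print('cap top tool x',x0)
s=(abs(T[...,0]-x0)<2);s[:,:215]=0;s[:,285:]=0;s[:215]=0;s[292:]=0
m=s.astype(np.uint8);m=cv2.morphologyEx(m,cv2.MORPH_OPEN,np.ones((5,5)))
uv=np.argwhere(m)[:,::-1].astype(np.float32);Q=T[m>0];print(m.sum(),np.median(Q,axis=0),np.percentile(Q,[0.5,99.5],axis=0).round(1))
print('uv',uv.min(0),uv.max(0),cv2.minEnclosingCircle(uv),cv2.minEnclosingCircle(Q[:,1:].astype(np.float32)))
o=im.copy();o[m>0]=(0,0,255);cv2.imwrite('pics/c16.png',cv2.resize(o[190:310,180:320],None,fx=5,fy=5,interpolation=cv2.INTER_NEAREST))
```

```text
cap top tool x -28.852659533093437
3136 [-28.78469919   1.25205275  -0.23306219] [[-30.2 -18.7 -17.6]
 [-27.2  19.   17.7]]
uv [218. 225.] [281. 285.] ((249.71246337890625, 254.88526916503906), 34.2303581237793) ((-0.23535031080245972, 0.19961704313755035), 20.017566680908203)
```

View pics/c16.png

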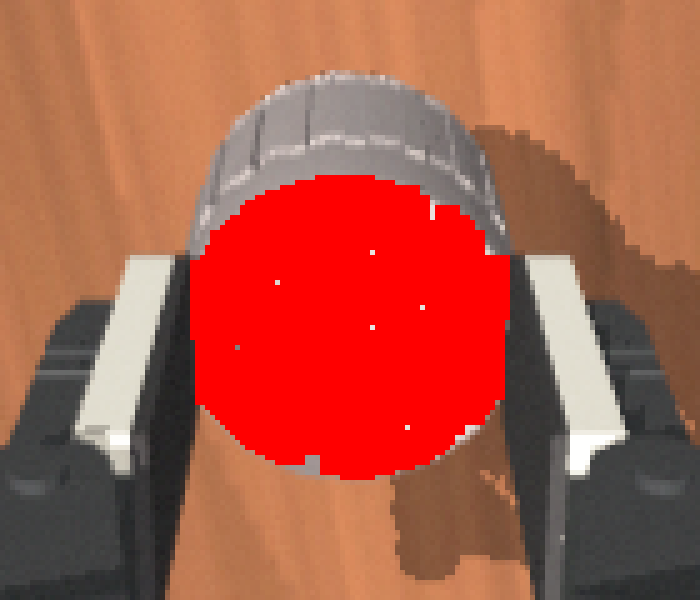

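Request:
jog_arm(commands=[[0,0,0,-40,0,0,20],[0,0.4,0,-80,-20,10,20],[0,0.4,-0.3,-120,-50,23,20],[0,0.4,-0.3,-150,-88,40,20],[0,0.4,-0.3,-172,-120,55,20]])

```text
t: 13.13
ee_pos: [0.52, 0.2155, 0.2277]
orientation: [0.705, 0.055, 0.705, -0.054]
force: [1.6, -1.1, -0.2]
grip_width: 0.0354
```

Run:
```python
from h import *
from cell import robot,cams
goal(robot,[.5625,-.025,.235],np.radians(-8.3))
```

```text
now [0.52   0.2155 0.2277] turn [-0.52  0.01 -0.05] shift [  -7.5 -231.1   78.9]
```

Request:
jog_arm(commands=[[-0.5,0,0,-8,-40,14,20],[-0.5,0,0,-8,-80,28,20],[-0.5,0,0,-8,-120,41,20],[-0.5,0,0,-8,-160,55,20],[-0.5,0,0,-8,-195,67,20]])

```text
t: 13.55
ee_pos: [0.5557, 0.0105, 0.2332]
orientation: [0.704, 0.052, 0.706, -0.051]
force: [0.8, -0.4, -0.9]
grip_width: 0.0354
```

Request:
jog_arm(commands=[[0,0,0,0,-20,7,20],[0,0,0,0,-35,12,20],[0,0,0,0,-35,12,20],[0,0,0,0,-35,12,20]])

```text
t: 13.88
ee_pos: [0.5619, -0.0265, 0.2307]
orientation: [0.703, 0.053, 0.708, -0.051]
force: [-0.3, 0.7, -0.7]
grip_width: 0.0356
```

```bash
cat > m.py <<'E'
from h import *
from cell import robot,cams
import sys
tag=sys.argv[1]
p,im,d=snap(cams,'wrist',tag);e,r=toolfromcam(cams,robot,p);X=cloud(p,d)
s=(X[...,2]>.1665)&(X[...,2]<.175)&(abs(X[...,0]-.564)<.02)&(abs(X[...,1]-.045)<.02)
if s.sum()>5:
    uv=np.argwhere(s).mean(0)[::-1];print('stud',s.sum(),X[s].mean(0).round(4),uv,onz(p,uv,.169).round(4))
    print('tool at shot',e.round(4),'stud in tool',(r.inv().apply(onz(p,uv,.169)-e)*1000).round(1))
T=r.inv().apply((X-e).reshape(-1,3)).reshape(X.shape)*1000
x0=np.median(T[245:265,240:262,0]);s=(abs(T[...,0]-x0)<2);s[:,:215]=0;s[:,285:]=0;s[:215]=0;s[292:]=0
m=cv2.morphologyEx(s.astype(np.uint8),cv2.MORPH_OPEN,np.ones((5,5)));Q=T[m>0]
print('cap top',x0,cv2.minEnclosingCircle(Q[:,1:].astype(np.float32)))
goal(robot,[.5639,.0452,.20],np.radians(-8.3));print(robot.get_obs()['t'],robot.get_obs()['force'])
E
python3 m.py w17
```

```text
stud 133 [0.5638 0.0448 0.1686] [239.29323308 118.90977444] [0.5639 0.0449 0.169 ]
tool at shot [ 0.5619 -0.0265  0.2307] stud in tool [61.8 70.8 -8.1]
cap top -28.899394168532837 ((-0.15514898300170898, -0.023974837735295296), 19.885225296020508)
now [ 0.562  -0.0256  0.2313] turn [-0.04 -0.37 -0.07] shift [31.4 70.3 -8.2]
13.9333 [0.62062603 0.2331098  0.290431  ]
```

View pics/w17.png

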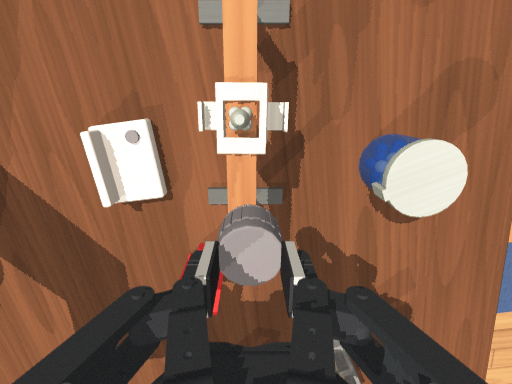

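The bracket is still properly hung, with the stud at (239,119) and the cap held at (250,255). Stud estimate (0.5639, 0.0449). Moving above it.

Request:
jog_arm(commands=[[0,-0.4,0,0,30,-3,20],[0,-0.4,0,0,60,-7,20],[0,-0.4,0,15,70,-8,20],[0,-0.4,0,31,70,-8,20],[0,-0.4,0,31,70,-8,20]])

```text
t: 14.35
ee_pos: [0.5617, 0.0475, 0.1962]
orientation: [0.703, 0.05, 0.708, -0.05]
force: [-0.8, -0.4, -1.4]
grip_width: 0.0354
```

Request:
jog_arm(commands=[[0,0,0,0,0,0,20],[0,0,0,0,0,0,20]])

```text
t: 14.52
ee_pos: [0.5611, 0.0484, 0.1958]
orientation: [0.702, 0.05, 0.708, -0.049]
force: [0.5, 0.1, -1.3]
grip_width: 0.0353
```

```bash
python3 m.py w18
python3 - <<'E'
from h import *
from cell import robot,cams
p,im,d=snap(cams,'side','s18');cv2.imwrite('pics/c18.png',cv2.resize(im[120:250,190:330],None,fx=4,fy=4,interpolation=cv2.INTER_CUBIC))
E
```

```text
cap top -28.836201772689435 ((0.1979866474866867, 0.022893041372299194), 20.015888214111328)
now [0.5616 0.0479 0.1965] turn [ 0.23 -0.39 -0.05] shift [-3.5 -2.4  2.6]
14.5667 [-0.1678103  -0.14441144 -0.74149753]
```

View pics/w18.png

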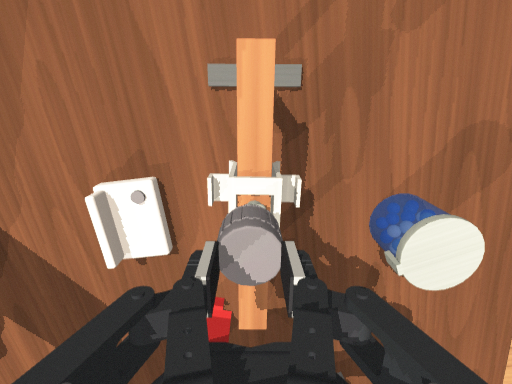

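View pics/c18.png

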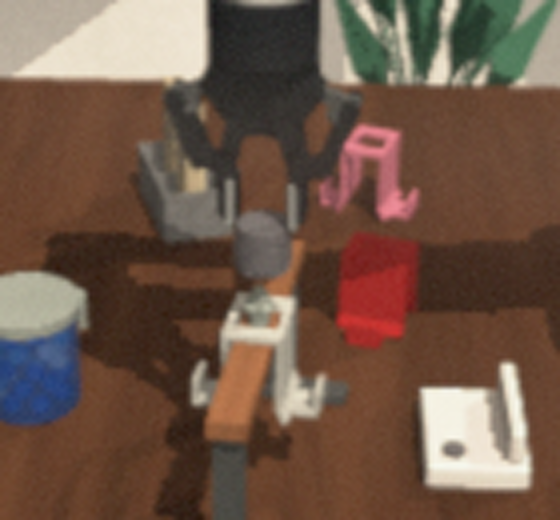

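Request:
jog_arm(commands=[[0.2,-0.4,0,0,-2.5,2.6,20],[0.2,-0.4,0,3,-2.5,2.6,20],[0.2,-0.4,0,6,-2.5,2.6,20],[0.2,-0.4,0,6,-2.5,2.6,20],[0.2,-0.4,0,6,-2.5,2.6,20]])

```text
t: 15.03
ee_pos: [0.5639, 0.0446, 0.1906]
orientation: [0.705, 0.052, 0.705, -0.051]
force: [-0.0, 0.2, -0.0]
grip_width: 0.0356
```

Run:
```python
from h import *
from cell import robot,cams
goal(robot,[.5639,.0451,.185],np.radians(-8.3))
```

```text
now [0.5639 0.0446 0.1906] turn [-0.02  0.03 -0.05] shift [ 5.6  0.5 -0.1]
```

Request:
jog_arm(commands=[[0,0,0,4,0.5,0,20],[0,0,0,8,0.5,0,20],[0,0,0,12,0.5,0,20],[0,0,0,16,0.5,0,20],[0,0,0,16,0.5,0,20]])

```text
t: 15.45
ee_pos: [0.5633, 0.0451, 0.173]
orientation: [0.705, 0.052, 0.706, -0.051]
force: [-0.1, 0.5, -0.9]
grip_width: 0.0352
```

Run:
```python
from h import *
from cell import robot,cams
goal(robot,[.5639,.0451,.165],np.radians(-8.3));print(robot.get_obs()['force'])
p,im,d=snap(cams,'wrist','w19');p,im,d=snap(cams,'side','s19');cv2.imwrite('pics/c19.png',cv2.resize(im[120:250,190:330],None,fx=4,fy=4,interpolation=cv2.INTER_CUBIC))
```

```text
now [0.5633 0.0451 0.173 ] turn [-0.02 -0.11 -0.03] shift [8.  0.1 0.6]
[-0.13279395  0.49425295 -0.9193177 ]
```

View pics/c19.png

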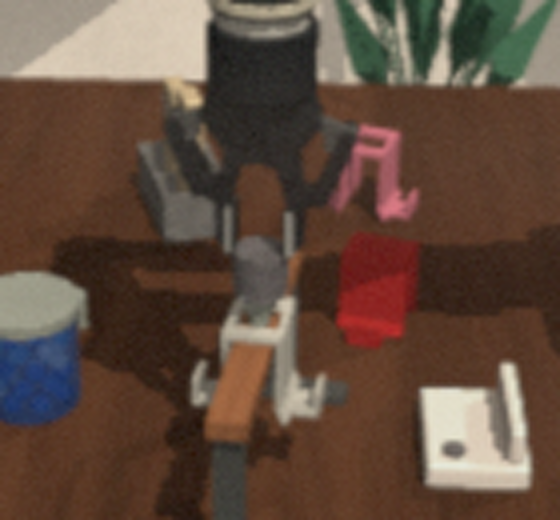

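No contact force, so the stud tip is entering the mouth. Continuing down.

Request:
jog_arm(commands=[[0,-0.1,0,2,0,0.6,20],[0,-0.1,0,4,0,0.6,20],[0,-0.1,0,6,0,0.6,20],[0,-0.1,0,7,0,0.6,20],[0,-0.1,0,7,0,0.6,20]])

```text
t: 15.97
ee_pos: [0.5642, 0.045, 0.1667]
orientation: [0.706, 0.052, 0.705, -0.051]
force: [0.2, 0.6, 0.4]
grip_width: 0.0355
```

Request:
jog_arm(commands=[[0,0,0,1,0,0,20],[0,0,0,2,0,0,20],[0,0,0,2,0,0,20]])

```text
t: 16.22
ee_pos: [0.5642, 0.0451, 0.1647]
orientation: [0.706, 0.052, 0.705, -0.051]
force: [0.3, 0.3, 0.9]
grip_width: 0.0357
```

Request:
jog_arm(commands=[[0,0,0,1,0,0,20],[0,0,0,2,0,0,20],[0,0,0,3,0,0,20],[0,0,0,4,0,0,20],[0,0,0,4,0,0,20]])

```text
t: 16.63
ee_pos: [0.5646, 0.0452, 0.1638]
orientation: [0.707, 0.052, 0.704, -0.051]
force: [-2.5, 0.2, 9.3]
grip_width: 0.0355
```

Request:
jog_arm(commands=[[0,0,0,3,0,0,20],[0,0,0,5,0,0,20],[0,0,0,6,0,0,20],[0,0,0,7,0,0,20],[0,0,0,7,0,0,20]])

```text
t: 17.05
ee_pos: [0.5655, 0.0456, 0.1624]
orientation: [0.709, 0.052, 0.702, -0.051]
force: [-6.1, 1.3, 16.2]
grip_width: 0.0352
```

```bash
python3 m.py w20
python3 - <<'E'
from h import *
from cell import robot,cams
p,im,d=load('w20');e,r=toolfromcam(cams,robot,p);X=cloud(p,d);Q=X[232:278,230:270].reshape(-1,3);zt=np.median(Q[:,2]);Q=Q[abs(Q[:,2]-zt)<.004];A=np.c_[Q[:,:2],np.ones(len(Q))];print('cap top z',zt,'tilt',np.linalg.lstsq(A,Q[:,2],rcond=None)[0])
E
```

```text
stud 237 [0.5672 0.0613 0.1708] [248.64978903 216.84810127] [0.5671 0.0606 0.169 ]
tool at shot [0.5655 0.0456 0.1624] stud in tool [-6.6 15.1 -0.5]
cap top -29.00060693616402 ((-0.09125881642103195, -0.1807970255613327), 19.984825134277344)
now [0.5655 0.0456 0.1624] turn [ 0.    0.54 -0.14] shift [-37.6  -0.5  -1.1]
17.1 [-4.6461989   0.66723731 15.74625254]
cap top z 0.1914230417494293 tilt [-0.00348827 -0.00570828  0.19365839]
```

View pics/w20.png

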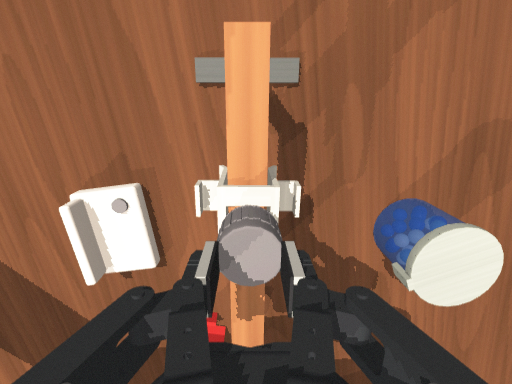

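The cap centre is 4.4 mm above stud_top and level, so it is part-way over the bumps. I'll push harder and correct the lateral drift.

Request:
jog_arm(commands=[[0,0.5,0,8,-0.5,-1.5,20],[0,0.5,0,9,-0.5,-1.5,20],[0,0.5,0,10,-0.5,-1.5,20],[0,0.5,0,11,-0.5,-1.5,20],[0,0.5,0,11,-0.5,-1.5,20]])

```text
t: 17.52
ee_pos: [0.5643, 0.0453, 0.153]
orientation: [0.706, 0.052, 0.704, -0.05]
force: [-1.5, 0.5, 7.3]
grip_width: 0.0353
```

It dropped through to z=0.153, which is the click. Now increasing the press.

Request:
jog_arm(commands=[[0,0.3,0,3,-0.2,-0.5,20],[0,0.3,0,5,-0.2,-0.5,20],[0,0.3,0,7,-0.2,-0.7,20],[0,0.3,0,7,-0.2,-0.7,20],[0,0.3,0,7,-0.2,-0.7,20]])

```text
t: 17.93
ee_pos: [0.5645, 0.0453, 0.1526]
orientation: [0.706, 0.052, 0.704, -0.05]
force: [-7.9, -0.0, 22.5]
grip_width: 0.0355
```

```bash
python3 m.py w21
python3 - <<'E'
from h import *
from cell import robot,cams
p,im,d=load('w21');e,r=toolfromcam(cams,robot,p);X=cloud(p,d);Q=X[232:278,230:270].reshape(-1,3);zt=np.median(Q[:,2]);Q=Q[abs(Q[:,2]-zt)<.004];A=np.c_[Q[:,:2],np.ones(len(Q))];print('cap top z',zt,'tilt',np.linalg.lstsq(A,Q[:,2],rcond=None)[0])
print(robot.get_obs()['force'],robot.get_obs()['torque'])
p,im,d=snap(cams,'side','s21');cv2.imwrite('pics/c21.png',cv2.resize(im[120:250,190:330],None,fx=4,fy=4,interpolation=cv2.INTER_CUBIC))
E
```

```text
stud 346 [0.5661 0.061  0.1707] [248.33815029 223.4017341 ] [0.566  0.0602 0.169 ]
tool at shot [0.5645 0.0454 0.1525] stud in tool [-16.4  15.   -0.7]
cap top -29.088883599598546 ((-0.2107362449169159, 0.04288654401898384), 20.139280319213867)
now [0.5645 0.0454 0.1525] turn [ 0.02  0.17 -0.2 ] shift [-47.5  -0.1  -0.5]
17.9833 [-7.73986037  0.70619857 22.21327503]
cap top z 0.18170088022055084 tilt [-1.33509541e-04 -7.27615739e-03  1.82101511e-01]
[-7.73986037  0.70619857 22.21327503] [0.03848805 1.49484746 0.00174954]
```

View pics/w21.png

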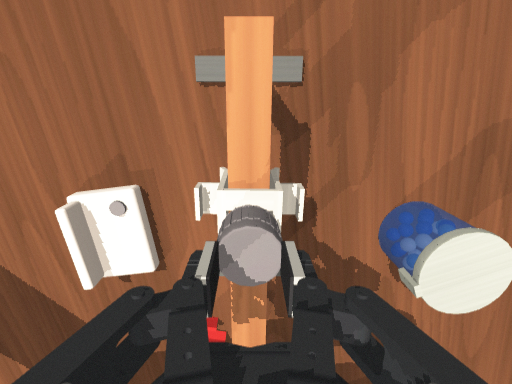

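View pics/c21.png

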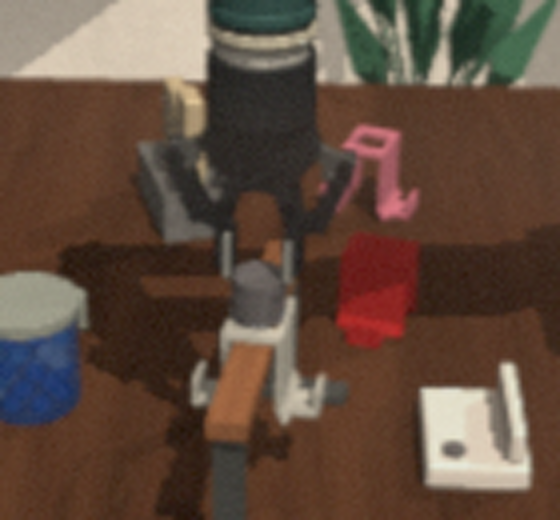

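Run:
```python
from h import *
from cell import robot,cams
p,im,d=load('w21');X=cloud(p,d);s=np.zeros(d.shape,bool);s[190:212,222:280]=True;s&=(abs(X[...,2]-.145)<.006)&(im.min(2)>150);Q=X[s];print(s.sum(),np.median(Q,axis=0),np.percentile(Q,[2,98],axis=0).round(4))
print(robot.get_obs()['force'],robot.get_obs()['t']);robot.sign_off();print(robot.get_obs()['force'],robot.get_obs()['ee_pos'],robot.get_obs()['t'])
```

```text
1097 [0.56892042 0.06715117 0.14502686] [[0.5496 0.0576 0.1437]
 [0.5868 0.0747 0.1472]]
[-7.96296431  0.6599805  21.87684859] 18.0333
the job is handed in; nothing more can be done
the job is handed in; nothing more can be done
```

I hung the aluminium bracket over the bar with the stud through its hole and let go of it. I then pushed the grey cap down until it clicked home, and handed the job in at 18 s with the gripper still gripping and pressing.

**Bracket:** its top plate sits at z = 0.145 m. After I let go, the wrist camera showed it level, about 1.5 mm off the stud's axis and square to the bar to under 1°. With the cap on, the plate was still at 0.145 m.

**Cap:** its centre is about 5.3 mm below stud_top, within about 1 mm of the axis, with a tilt under 0.01 rad. The last force reading was about 22 N upward on the tool, plus about 8 N sideways from the arm bending under load. The contact force between cap and stand was not measured separately.

**Disagreements:** the top camera placed the stud and bar 3–5 mm lower in y than the wrist camera, and triangulated heights came out 10–20 mm low. I therefore worked from the wrist camera throughout.

**Other objects:** I never touched the vase, remotes, jar, dock or the red and pink look-alikes. The pictures show no sign that they moved, but I did not measure their positions again at the end. Nothing was read back after hand-in, because it reports no verdict.

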